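# Swap the pump flange and put the spares away

### The arm

A 6-joint arm with a two-finger parallel gripper is mounted at the origin on the work surface. World frame = base frame: x ahead of the robot, y to its left, z up, the work surface at z = 0. Lengths are in m, angles in rad, forces in N, time in s.
With the tool pointing down it reaches from about 0.35 to 0.875 m from the base axis. Payload 15.5 kg.
Tool frame: the origin (TCP) lies between the finger pads; the fingertips stand 17 mm ahead of it and the grasp point (between the pads) lies 2 mm behind it; z points along the fingers, y is the direction in which the jaws open and shut (so a half turn about z gives the same grasp; the last joint's range is limited). The gripper opens to 85 mm and grips with 20 to 120 N. Pads are 22 mm wide; open, the fingers measure 114 mm over their backs; the gripper's body (76 mm by 85 mm) begins 54 mm behind the grasp point. The pads swing forward as they close: fully open they stand 13 mm farther back than shut.
Start: joints at [1.204, 0.494, 1.345, -0, 1.302, -0.096], TCP at [0.167, 0.602, 0.248] pointing down, gripper open.
Joint ranges: [-2.91, 2.91], [-0.82, 2.16], [0.22, 2.67], [-1.22, 4.37], [0.12, 2.79], [-3.08, 3.08]. Speed limits (rad/s): [1.89, 1.89, 2.57, 3.01, 3.01, 3.01].

### API

Orientations are given as a unit quaternion [w, x, y, z].
In Python, from cell import ctrl, imaging gives the robot as it stands. The module is installed in compiled form; this text tells all that it offers.
- The arm moves only by the tool carry_out, never from a script. Its argument "steps" is a list of rows, each a list of 7 numbers: the shift along the world's x, y, z in cm, then the turn, a rotation vector about the world's x, y, z in rad, then the closure, from 0 (fully open) to 1 (shut). A call has 1 to 8 rows; each row is the pose to reach, as a shift and turn from the pose commanded when the call began; what a row does not reach only later rows make up. A row lasts 1/12 s, in which the tool goes at most 41.7 mm and 7.16 degrees, less where a joint would pass 70% of its speed; a pose out of reach is approached as far as the arm can. A call with a gripper value outside its range is refused whole. The fingers move at their own pace and stop on an object; "squeeze" is the grip in N (left out, the last holds). Time passes only in rows, so rows that repeat a pose let the fingers close. It gives the time, the measured TCP pose, the force and the opening at its end, in the units of the state.
- ctrl.get_state(): the state, without advancing time (a new reading comes with each control period).
- imaging.get_image(name): name is "side" or "top" or "wrist"; returns (picture, depth): 384x512x3 uint8, blue, green, red; 384x512 float32, m along the optical axis (not along the pixel's ray), 0 where there is no reading.
- imaging.camera_model(name): a dict with "camera_matrix" (3x3 intrinsics, pixels), "k1" (the pictures are not rectified: a ray, as slopes to the right and down, at radius r is drawn at 1 + k1 r^2 times it, then the intrinsics apply), "extrinsics" (4x4, takes a point from camera to world coordinates). Camera axes: x right, y down, z forward; pixel columns grow to the right and rows downward; lengths in m; the calibration is good to about 2 mm. A picture is of the moment at which its call begins: read the wrist's pose just before it. camera_model takes no time and is no camera call; for the wrist camera it gives the pose at the moment of the call.
- ctrl.sign_off(): hands the job in, once; it reports no verdict.
The state is a dict: "clock": time; "qpos": joint angles; "qvel": joint speeds; "joint_torque": joint torques, N m; "eef_pos": TCP position; "eef_rot": TCP orientation; "contact_force": force on the tool from outside, world axes, zero at the start; "wrist_torque": the same for the moment, N m; "finger_gap": opening from 0.0 (shut) to 1.0 (fully open).
Only numpy, scipy, OpenCV 4.12 (cv2) and the standard library are available. Lean on these libraries where they do the work, as an engineer would, in place of code of your own. Each camera call takes 0.05 s, during which the arm holds its last target.

### The job

Change the flange on the pump: the worn one goes from the pump's pad into the used-parts bay of the service case, and the new one, which lies under the sliding cover in the spares bay, goes hub up on the pad, squarely, with its edges flush with the pad's all round and the bolt holes in line. Put every loose pipe fitting from the bench (elbows, tee, manifold block) into the spares bay, slide the cover fully home over that bay again, and leave the other things on the bench alone.

Things in the scene. Friction and masses are not known exactly. Their poses are not given: they have to be found in the camera images.
- case: grey steel case fixed to the bench, 220 (x) x 395 (y) mm, walls 5 mm thick and 68 mm high, channel edges up to 78 mm; origin at the centre of its underside. A wall at y = 0 makes two open-topped bays, each 210 x 190 mm inside, floor 6 mm up: the spares bay at +y (nearer the pump, centre y = +97 mm) and the used-parts bay at -y (centre y = -97 mm).
- cover (a joint): the case's one sliding aluminium half-cover (208 x 195 x 4 mm, its top 73.5 mm above the bench) in m: 0 = fully home over the spares bay, grows as it slides along the case's -y; 0.195 = fully over the used-parts bay, spares bay open. Stays where it is left; about 2 to 5 N moves it.
- cover_handle (a point): middle of the cover's dark bar handle: round bar 12 mm thick, 90 mm long along the case's x, its middle 30 mm above the cover's top and over the cover's centre; moves with the cover.
- worn_flange_c (a point): the worn flange, at first lying on the pump's pad: oval steel flange, plate 120 x 70 x 12 mm, a 34 mm lobe with a 16 mm bolt hole 43 mm out at each end of its x; round upright hub on top, 44 mm across, to 45 mm above the underside (grip there); 0.35 to 0.6 kg. The point is on the hub axis, 22.5 mm above the underside; x along the bolt holes, z up out of the hub; the same turned half round.
- new_flange_c (a point): the new flange, at first hub up in the covered spares bay: oval steel flange, plate 120 x 70 x 12 mm, a 34 mm lobe with a 16 mm bolt hole 43 mm out at each end of its x; round upright hub on top, 44 mm across, to 45 mm above the underside (grip there); 0.35 to 0.6 kg. The point is on the hub axis, 22.5 mm above the underside; x along the bolt holes, z up out of the hub; the same turned half round.
- pad (a point): centre of the top face of the pump flange pad, 70 mm above the bench. The pump housing is bolted to the bench: base plate 130 x 90 mm, a capped port out to 86 mm on the -x side. The pad has the same 120 x 70 mm oval outline as the flanges, with two 9 mm tapped holes 43 mm out along x. x along the holes, z up.
- elbow1_c (a point): dark iron pipe elbow lying flat, 60 x 60 x 32 mm, 0.2 kg: two round arms 32 mm thick whose axes meet at right angles at x = y = -14 mm and run 44 mm from there along +x and along +y. The point is the centre of its outline, half-way up (16 mm); z up.
- elbow2_c (a point): second pipe elbow, the same as the first, same axes.
- tee_c (a point): dark iron pipe tee lying flat, 84 x 60 x 32 mm, 0.3 kg: run along x from -42 to 42 mm at y = -14 mm, branch from the run's middle along +y to y = 30 mm, all 32 mm thick and round. The point is the centre of its outline, half-way up (16 mm); z up.
- manifold_c (a point): aluminium manifold block 80 (x) x 36 (y) x 32 (z) mm with ports, 0.26 kg; the point is its centre, 16 mm up.
- wrench: bystander: steel open-end wrench 150 mm long lying along its x; leave alone.
- brush: bystander: brush 180 mm long lying along its x; leave alone.
- tub: bystander: white jar with black lid, 66 mm wide, 75 mm high; origin under its centre; leave alone.
- tape: bystander: white roll of tape lying flat, 72 mm wide, 22 mm high; leave alone.
- carton: bystander: closed cardboard carton 100 x 150 x 65 mm; leave alone.
- gauge: bystander: round pressure gauge 70 mm wide, 28 mm high with a brass stem, lying on its back; leave alone.

How it is judged:
By the outcome, as a careful person would: the job done as asked, in the order asked, and still so for the second after the job is handed in, with the robot touching nothing.
Of elbow1, elbow2, tee, manifold only 2 to 4 are there at a start; the rules pass over those that are not, and their reading is None.
At some moment in a run one of elbow1, elbow2, tee, manifold may be knocked a few centimetres aside while the robot is not near it.
Once in a run the grip may slacken for a moment while it holds something.
It also fails if it takes over 210 s, if anything falls off the work surface, if the arm or the gripper's body presses on something with over 40 N, if the wrist force passes 120 N, or if a joint passes its speed limit or range.

## Working session

There is one attempt and no reset: what is moved stays moved. The work goes in short steps, Python scripts to look and compute and a tool call to move; the robot and the scene stay as the last step left them, time stands still between calls to the robot, and variables do not carry over. Pictures are saved under pics/ and viewed, and the job is handed in when it is done.

Besides the shell and the picture viewer there is one more tool, called after "Request:" as name(argument=value, ...) on one line, values as JSON. carry_out: Moves the arm, as the interface text tells. Its arguments: {"type":"object","properties":{"steps":{"type":"array"},"squeeze":{"type":"number"}},"required":["steps"]}

```bash
mkdir -p pics; ls
cat > h.py <<'E'
import numpy as np, cv2
from cell import ctrl, imaging
def snap(n,fn=None):
    m=imaging.camera_model(n); im,d=imaging.get_image(n)
    im=np.array(im);d=np.array(d)
    if fn: cv2.imwrite('pics/'+fn+'.png',im); np.savez('pics/'+fn+'.npz',im=im,d=d,K=m['camera_matrix'],k1=m['k1'],E=m['extrinsics'])
    return im,d,m
def load(fn):
    z=np.load('pics/'+fn+'.npz'); return z['im'],z['d'],dict(camera_matrix=z['K'],k1=float(z['k1']),extrinsics=z['E'])
def rays(m,uv):
    K=np.array(m['camera_matrix']);k1=m['k1']
    uv=np.atleast_2d(np.array(uv,float))
    und=cv2.undistortPointsIter(uv.reshape(-1,1,2),K,np.array([k1,0,0,0,0.]),None,None,(3,50,1e-10)).reshape(-1,2)
    return np.c_[und,np.ones(len(und))]
def onplane(m,uv,z):
    E=np.array(m['extrinsics']);r=rays(m,uv)@E[:3,:3].T;o=E[:3,3]
    return o+r*((z-o[2])/r[:,2])[:,None]
def pts(m,uv,d):
    E=np.array(m['extrinsics']);return (rays(m,uv)*np.asarray(d).reshape(-1,1))@E[:3,:3].T+E[:3,3]
def cloud(m,d):
    v,u=np.indices(d.shape);P=pts(m,np.c_[u.ravel(),v.ravel()],d.ravel()).reshape(d.shape+(3,));P[d<=0]=np.nan;return P
def proj(m,P):
    E=np.array(m['extrinsics']);K=np.array(m['camera_matrix']);Q=(np.atleast_2d(P)-E[:3,3])@E[:3,:3]
    s=Q[:,:2]/Q[:,2:];s=s*(1+m['k1']*(s**2).sum(1,keepdims=True));return s@K[:2,:2].T+K[:2,2]
def st():
    s=ctrl.get_state();print({k:np.round(v,3).tolist() for k,v in s.items()});return s
E
python3 - <<'E'
from h import *
st()
for n in ['top','side','wrist']:
    im,d,m=snap(n,n+'0'); print(n,np.round(m['camera_matrix'],1).tolist(),m['k1'],np.round(m['extrinsics'],3).tolist())
E
```

```text
pics
{'clock': 0.0, 'qpos': [1.205, 0.494, 1.346, -0.0, 1.302, -0.096], 'qvel': [-0.001, 0.001, 0.001, -0.0, 0.001, 0.0], 'joint_torque': [-0.006, -88.215, -38.385, -0.001, 0.01, -0.0], 'eef_pos': [0.167, 0.602, 0.248], 'eef_rot': [-0.0, 0.135, 0.991, -0.001], 'contact_force': [-0.114, 0.233, -0.514], 'wrist_torque': [0.033, -0.028, -0.005], 'finger_gap': 1.001}
top [[492.8, 0.0, 256.9], [0.0, 492.8, 193.9], [0.0, 0.0, 1.0]] -0.18633624981386926 [[0.013, -0.997, 0.078, 0.458], [-1.0, -0.012, 0.006, 0.075], [-0.005, -0.078, -0.997, 1.406], [0.0, 0.0, 0.0, 1.0]]
side [[386.9, 0.0, 258.7], [0.0, 386.9, 186.2], [0.0, 0.0, 1.0]] 0.01999882454048393 [[0.956, -0.157, 0.25, 0.303], [-0.295, -0.505, 0.811, -0.754], [-0.001, -0.849, -0.529, 0.645], [0.0, 0.0, 0.0, 1.0]]
wrist [[270.4, 0.0, 251.1], [0.0, 270.4, 192.6], [0.0, 0.0, 1.0]] -0.05808018883464909 [[0.267, 0.913, 0.307, 0.087], [0.964, -0.253, -0.087, 0.624], [-0.002, 0.319, -0.948, 0.374], [0.0, 0.0, 0.0, 1.0]]
```

View pics/top0.png

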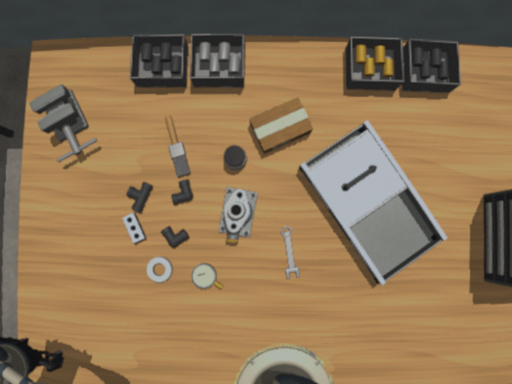

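View pics/side0.png

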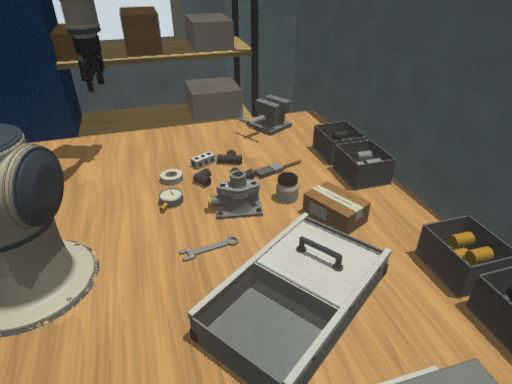

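View pics/wrist0.png

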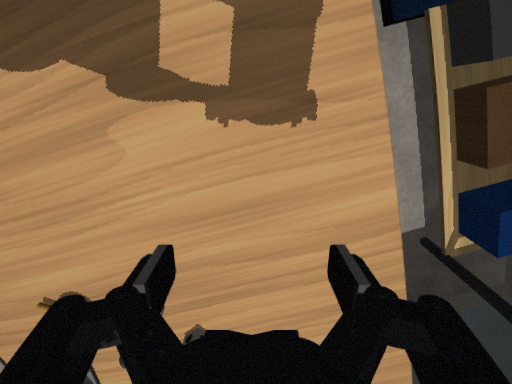

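Run:
```python
from h import *
im,d,m=load('top0')
big=cv2.resize(im[80:300,100:460],None,fx=2.2,fy=2.2,interpolation=cv2.INTER_CUBIC);cv2.imwrite('pics/topbig.png',big)
P=cloud(m,d)
def at(u,v):return np.round(P[v,u],3).tolist()
for n,(u,v) in dict(pump=(237,210),handle=(360,178),baselow=(398,232),elb=(183,192),elb2=(176,237),tee=(141,196),man=(134,228),table=(330,300),cover=(340,180)).items(): print(n,at(u,v))
# things above table
h=P[...,2]; print(np.nanmedian(h[250:350,100:220]))
# case corners: rim mask by height >60mm in region right
mk=((h>0.060)&(h<0.09)); mk[:,:295]=0; mk[:120]=0; mk[:,450:]=0
n,l,s,c=cv2.connectedComponentsWithStats(mk.astype(np.uint8)); 
for i in range(1,n):
    if s[i,4]>200:
        q=P[l==i]; r=cv2.minAreaRect(q[:,:2].astype(np.float32)); print('case',r, s[i], np.median(q[:,2]))
# handle: dark on cover height>0.085
mk=(h>0.088);mk[:,:295]=0;mk[:120]=0;mk[:,450:]=0
q=P[mk];r=cv2.minAreaRect(q[:,:2].astype(np.float32));print('handle',r,len(q),np.median(q[:,2]),np.max(q[:,2]))
# small objs height 8mm..40mm
mk=((h>0.008)).astype(np.uint8); mk[:100]=0;mk[300:]=0;mk[:,:115]=0;mk[:,295:]=0
n,l,s,c=cv2.connectedComponentsWithStats(mk)
for i in range(1,n):
    if s[i,4]>40:
        q=P[l==i]; r=cv2.minAreaRect(q[:,:2].astype(np.float32)); print(np.round(c[i]),s[i,4],np.round(r[0],3),np.round(r[1],3),round(r[2],1),np.round(np.percentile(q[:,2],[50,95,100]),3))
```

```text
pump [0.517, 0.134, 0.097]
handle [0.605, -0.192, 0.112]
baselow [0.462, -0.324, 0.009]
elb [0.569, 0.291, 0.026]
elb2 [0.442, 0.308, 0.03]
tee [0.555, 0.409, 0.035]
man [0.465, 0.428, 0.031]
table [0.267, -0.129, 0.002]
cover [0.602, -0.144, 0.077]
0.0012764793757010784
case ((0.7476873993873596, -0.04449727386236191), (0.04672788456082344, 0.04765598475933075), 0.7298124432563782) [295 120  18  17 222] 0.06535328900970361
case ((0.5453677177429199, -0.24044594168663025), (0.39845579862594604, 0.23107342422008514), 34.666072845458984) [ 300  120  147  165 6688] 0.07479615342672252
handle ((0.35029149055480957, -0.1581231951713562), (0.14762260019779205, 0.5950645208358765), 73.14958953857422) 302 0.11266280325914646 0.2981567742106459
[275. 126.] 1631 [0.756 0.026] [0.103 0.137] 24.5 [0.065 0.07  0.076]
[177. 150.] 656 [0.706 0.32 ] [0.179 0.042] 18.6 [0.018 0.024 0.027]
[235. 157.] 451 [0.666 0.145] [0.059 0.066] 43.4 [0.074 0.08  0.084]
[183. 192.] 336 [0.571 0.298] [0.061 0.06 ] 15.4 [0.029 0.035 0.039]
[139. 195.] 424 [0.561 0.425] [0.061 0.086] 68.6 [0.029 0.035 0.041]
[237. 213.] 1440 [0.505 0.139] [0.091 0.153] 81.1 [0.08  0.115 0.123]
[134. 228.] 427 [0.465 0.433] [0.082 0.046] 25.3 [0.032 0.037 0.042]
[174. 236.] 344 [0.449 0.313] [0.063 0.06 ] 35.9 [0.029 0.035 0.039]
[289. 252.] 42 [ 0.402 -0.01 ] [0.037 0.016] 7.7 [0.009 0.013 0.014]
[159. 269.] 400 [0.35  0.357] [0.068 0.07 ] 3.5 [0.022 0.027 0.033]
[205. 276.] 564 [0.334 0.219] [0.091 0.07 ] 86.6 [0.026 0.031 0.035]
[289. 272.] 48 [ 0.347 -0.013] [0.033 0.026] 7.8 [0.01  0.013 0.015]
```

View pics/topbig.png

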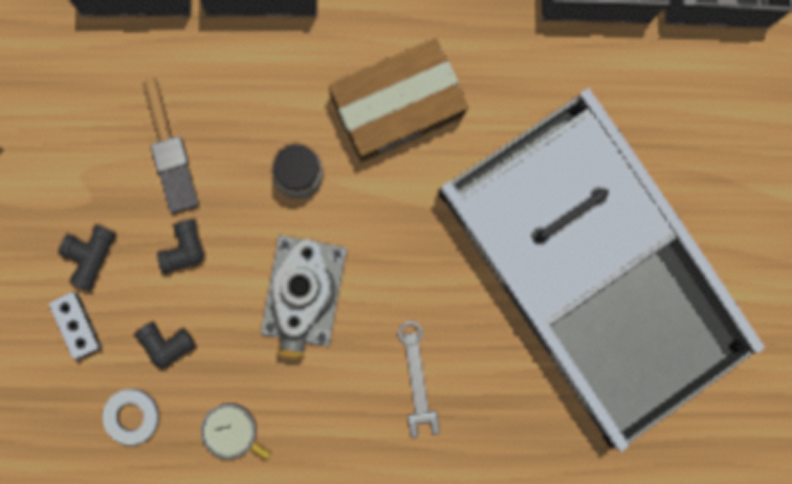

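Run:
```python
from h import *
im,d,m=load('top0')
P=cloud(m,d);h=P[...,2]
sub=np.zeros_like(h,bool);sub[180:250,215:262]=1
q=P[sub&(h>0.105)];print(len(q),q.mean(0),cv2.minEnclosingCircle(q[:,:2].astype(np.float32)))
sub=np.zeros_like(h,bool);sub[155:205,335:385]=1
q=P[sub&(h>0.092)];print(len(q),q.mean(0),cv2.minAreaRect(q[:,:2].astype(np.float32)))
```

```text
135 [0.51790742 0.1381025  0.11490225] ((0.5178055763244629, 0.1382284313440323), 0.021815966814756393)
162 [ 0.60866634 -0.19354498  0.10892038] ((0.6089358925819397, -0.1951863020658493), (0.013796617276966572, 0.0990750715136528), 33.274600982666016)
```

Request:
carry_out(steps=[[4.5,-6,0.5,0,0,0.04,0],[9,-12,1,0,0,0.08,0],[12,-16,2,0,0,0.08,0],[15,-20,3,0,0,0.08,0],[17,-23.5,3,0,0,0.08,0],[19,-27,3,0,0,0.08,0],[21,-30,3,0,0,0.08,0],[23,-32,3,0,0,0.08,0]])

```text
clock: 0.82
eef_pos: [0.3606, 0.3304, 0.2763]
eef_rot: [0.0, 0.095, 0.995, 0.0]
contact_force: [0.9, -0.1, 0.3]
finger_gap: 1.003
```

Request:
carry_out(steps=[[2.5,-3,1,0,0,0,0],[5,-6,2,0,0,0,0],[7.5,-9,2,0,0,0,0],[10,-12,2,0,0,0,0],[12,-14.4,2,0,0,0,0],[12,-14.4,2,0,0,0,0],[12,-14.4,2,0,0,0,0]])

```text
clock: 1.4
eef_pos: [0.4809, 0.1871, 0.2958]
eef_rot: [-0.0, 0.097, 0.995, -0.0]
contact_force: [-0.6, 0.2, -1.3]
finger_gap: 1.005
```

Run:
```python
from h import *
st(); im,d,m=snap('wrist','w1')
```

```text
{'clock': 1.4, 'qpos': [0.255, 0.293, 1.541, 0.0, 1.308, -1.122], 'qvel': [0.048, -0.013, 0.02, 0.007, 0.001, 0.019], 'joint_torque': [-3.835, -67.92, -39.63, -0.387, -0.159, -0.631], 'eef_pos': [0.481, 0.187, 0.296], 'eef_rot': [-0.0, 0.097, 0.995, -0.0], 'contact_force': [-0.554, 0.177, -1.262], 'wrist_torque': [0.054, 0.035, -0.012], 'finger_gap': 1.005}
```

View pics/w1.png

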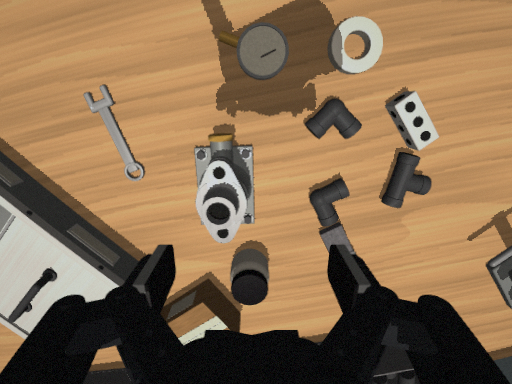

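Run:
```python
from h import *
im,d,m=load('w1')
P=cloud(m,d);h=P[...,2]
sub=np.zeros_like(h,bool);sub[125:250,185:262]=1
for lo,hi in [(0.1,.13),(.076,.13)]:
    mk=sub&(h>lo)&(h<hi)
    q=P[mk];print(lo,len(q),q.mean(0),cv2.minEnclosingCircle(q[:,:2].astype(np.float32)),cv2.minAreaRect(q[:,:2].astype(np.float32)), np.median(q[:,2]))
v,u=np.indices(h.shape)
mk=sub&(h>.006)&(h<.03);q=P[mk];print('base',cv2.minAreaRect(q[:,:2].astype(np.float32)),np.median(q[:,2]))
big=cv2.resize(im[110:260,140:300],None,fx=4,fy=4,interpolation=cv2.INTER_CUBIC);cv2.imwrite('pics/w1b.png',big)
print('table',np.nanmedian(h[100:140,150:180]))
```

```text
0.1 1040 [0.51866093 0.1377953  0.10974151] ((0.5189989805221558, 0.13768045604228973), 0.02238738164305687) ((0.5186604857444763, 0.1377071738243103), (0.043632443994283676, 0.043554846197366714), 30.820730209350586) 0.11366495152085296
0.076 3016 [0.51249831 0.14055954 0.09245469] ((0.5188544392585754, 0.13687385618686676), 0.059901587665081024) ((0.5186573266983032, 0.13789646327495575), (0.06990396976470947, 0.11133933067321777), 55.76727294921875) 0.08338701505462867
base ((0.5326254367828369, 0.134699285030365), (0.09025662392377853, 0.20231541991233826), 80.47756958007812) 0.010963881782178053
table 0.000623114032518246
```

View pics/w1b.png

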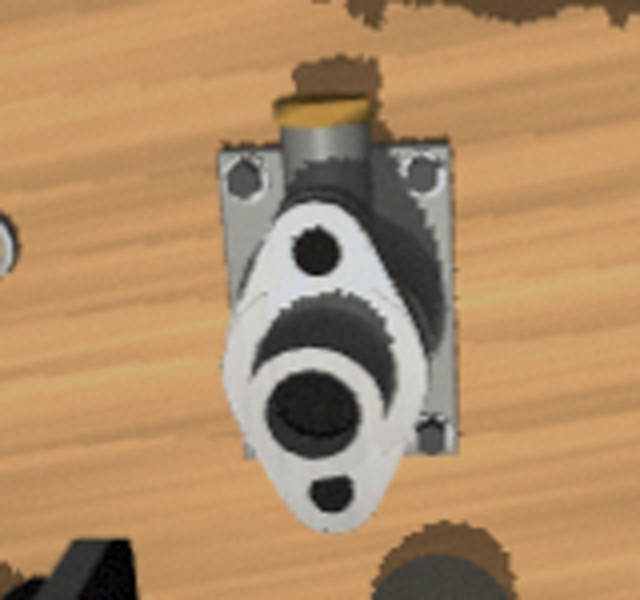

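Request:
carry_out(steps=[[2,-2.5,-3,0,0,0,0],[3.8,-4.9,-7,0,0,0,0],[3.8,-4.9,-11,0,0,0,0],[3.8,-4.9,-15,0,0,0,0],[3.8,-4.9,-17.5,0,0,0,0],[3.8,-4.9,-19.3,0,0,0,0],[3.8,-4.9,-19.3,0,0,0,0],[3.8,-4.9,-19.3,0,0,0,0]], squeeze=60)

```text
clock: 2.12
eef_pos: [0.5174, 0.1403, 0.1029]
eef_rot: [-0.001, 0.095, 0.996, -0.0]
contact_force: [0.8, -0.8, 0.3]
finger_gap: 1.002
```

Request:
carry_out(steps=[[0,0,0,0,0,0,1],[0,0,0,0,0,0,1],[0,0,0,0,0,0,1],[0,0,0,0,0,0,1],[0,0,0,0,0,0,1],[0,0,0,0,0,0,1]], squeeze=60)

```text
clock: 2.62
eef_pos: [0.5188, 0.1395, 0.1046]
eef_rot: [0.001, 0.095, 0.995, 0.0]
contact_force: [-4.1, -0.8, 17.3]
finger_gap: 0.5
```

Request:
carry_out(steps=[[0,0,1,0,0,0,1],[0,0,3,0,0,0,1],[0,0,6,0,0,0,1],[0,0,9,0,0,0,1],[0,0,12,0,0,0,1]])

```text
clock: 3.03
eef_pos: [0.5177, 0.1393, 0.225]
eef_rot: [-0.0, 0.095, 0.995, -0.0]
contact_force: [0.8, 0.3, -4.2]
finger_gap: 0.494
```

Run:
```python
from h import *
st(); im,d,m=snap('wrist','w2');snap('top','t2')
```

```text
{'clock': 3.033, 'qpos': [0.151, 0.395, 1.595, 0.0, 1.152, -1.229], 'qvel': [0.002, -0.439, -0.44, 0.001, 0.868, 0.0], 'joint_torque': [0.179, -72.219, -32.017, -0.007, -2.61, 0.0], 'eef_pos': [0.518, 0.139, 0.225], 'eef_rot': [-0.0, 0.095, 0.995, -0.0], 'contact_force': [0.772, 0.26, -4.236], 'wrist_torque': [0.03, -0.066, -0.012], 'finger_gap': 0.494}
```

View pics/w2.png

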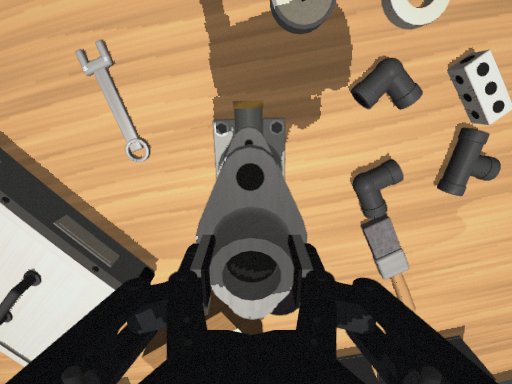

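Request:
carry_out(steps=[[-0.6,-4,0,0,0,-0.1,1],[-1.2,-8,0,0,0,-0.2,1],[-1.7,-12,0,0,0,-0.3,1],[-2.2,-16,0,0,0,-0.4,1],[-2.7,-20,0,0,0,-0.5,1],[-3.2,-24,0,0,0,-0.6,1],[-3.7,-28,0,0,0,-0.7,1],[-4.2,-32,0,0,0,-0.785,1]])

```text
clock: 3.8
eef_pos: [0.4751, -0.1823, 0.2228]
eef_rot: [-0.0, 0.471, 0.882, 0.0]
contact_force: [0.7, 0.4, -4.0]
finger_gap: 0.498
```

Run:
```python
from h import *
s=st(); im,d,m=snap('wrist','w3')
P=cloud(m,d);h=P[...,2]
```

```text
{'clock': 3.8, 'qpos': [-0.484, 0.361, 1.66, 0.0, 1.12, -1.074], 'qvel': [-0.913, 0.139, -0.237, 0.002, 0.091, 0.084], 'joint_torque': [10.311, -76.804, -31.248, -0.236, -0.015, 0.078], 'eef_pos': [0.475, -0.182, 0.223], 'eef_rot': [-0.0, 0.471, 0.882, 0.0], 'contact_force': [0.711, 0.385, -3.979], 'wrist_torque': [-0.004, -0.059, 0.0], 'finger_gap': 0.498}
```

View pics/w3.png

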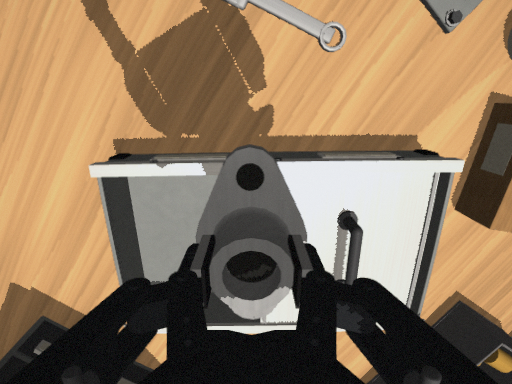

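Run:
```python
from h import *
im,d,m=load('w3')
P=cloud(m,d)
for u in list(range(395,462,3)): print(u,im[230,u],np.round(P[230,u],3))
o=np.array([.545,-.240]);yd=np.array([.8225,.569])
print('proj along case y')
for u in list(range(300,462,3)): print(u,round(float((P[230,u,:2]-o)@yd),4),end='; ')
print()
for u in list(range(84,240,3)): print(u,round(float((P[200,u,:2]-o)@yd),4),round(float(P[200,u,2]),3),end='; ')
```

```text
395 [225 232 231] [ 0.642 -0.137  0.075]
398 [224 232 232] [ 0.645 -0.135  0.074]
401 [223 231 229] [ 0.65  -0.133  0.073]
404 [224 232 231] [ 0.652 -0.131  0.073]
407 [222 229 231] [ 0.654 -0.129  0.075]
410 [219 226 230] [ 0.657 -0.127  0.074]
413 [221 230 229] [ 0.661 -0.125  0.073]
416 [223 232 231] [ 0.664 -0.123  0.074]
419 [223 230 230] [ 0.666 -0.121  0.075]
422 [135 142 142] [ 0.67  -0.119  0.073]
425 [171 177 179] [ 0.672 -0.117  0.075]
428 [71 75 76] [ 0.696 -0.116  0.051]
431 [40 38 37] [ 0.694 -0.113  0.058]
434 [45 48 45] [ 0.692 -0.111  0.063]
437 [55 58 57] [ 0.691 -0.109  0.068]
440 [143 150 150] [ 0.693 -0.107  0.069]
443 [119 177 228] [ 0.762 -0.103  0.   ]
446 [119 178 228] [ 0.765 -0.1    0.001]
449 [118 176 227] [ 0.769 -0.098  0.001]
452 [113 171 223] [ 0.774 -0.095  0.   ]
455 [114 170 222] [ 0.777 -0.092  0.001]
458 [109 164 217] [ 0.78  -0.09   0.002]
461 [106 162 212] [ 0.785 -0.087  0.001]
proj along case y
300 0.0044; 303 0.0062; 306 0.0359; 309 0.0389; 312 0.0424; 315 0.0456; 318 0.0493; 321 0.0525; 324 0.056; 327 0.0591; 330 0.063; 333 0.0661; 336 0.069
[... 752 characters left out ...]
09 0.019; 129 -0.1908 0.011; 132 -0.1894 0.005; 135 -0.1842 0.007; 138 -0.1801 0.007; 141 -0.1759 0.007; 144 -0.1719 0.007; 147 -0.1675 0.008; 150 -0.1639 0.006; 153 -0.1597 0.006; 156 -0.1558 0.006; 159 -0.1514 0.006; 162 -0.147 0.007; 165 -0.1434 0.006; 168 -0.1395 0.005; 171 -0.1343 0.008; 174 -0.131 0.006; 177 -0.1269 0.006; 180 -0.1227 0.006; 183 -0.1187 0.006; 186 -0.1144 0.006; 189 -0.1102 0.007; 192 -0.1061 0.007; 195 -0.1019 0.007; 198 -0.0981 0.006; 201 -0.0938 0.007; 204 -0.09 0.006; 207 -0.086 0.006; 210 -0.0492 0.201; 213 -0.0474 0.201; 216 -0.0457 0.2; 219 -0.044 0.2; 222 -0.0423 0.199; 225 -0.0405 0.199; 228 -0.0385 0.202; 231 -0.0369 0.2; 234 -0.0351 0.201; 237 -0.0334 0.201;
```

Request:
carry_out(steps=[[-0.5,-4,0,0,0,0,1],[-1,-8,0,0,0,0,1],[-1,-11.3,0,0,0,0,1],[-1,-11.3,0,0,0,0,1]])

```text
clock: 4.18
eef_pos: [0.4659, -0.2991, 0.2228]
eef_rot: [0.001, 0.47, 0.883, -0.001]
contact_force: [-0.3, 0.2, -4.4]
finger_gap: 0.495
```

Run:
```python
from h import *
s=st(); im,d,m=snap('wrist','w4');snap('top','t4')
```

```text
{'clock': 4.183, 'qpos': [-0.678, 0.42, 1.557, -0.001, 1.162, -1.269], 'qvel': [0.074, -0.029, 0.071, 0.026, -0.004, 0.083], 'joint_torque': [-3.323, -78.33, -35.405, -0.106, 0.991, -1.942], 'eef_pos': [0.466, -0.299, 0.223], 'eef_rot': [0.001, 0.47, 0.883, -0.001], 'contact_force': [-0.298, 0.187, -4.433], 'wrist_torque': [-0.008, -0.008, -0.01], 'finger_gap': 0.495}
```

View pics/w4.png

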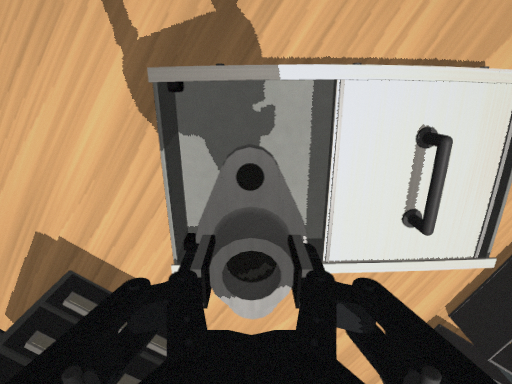

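View pics/t4.png

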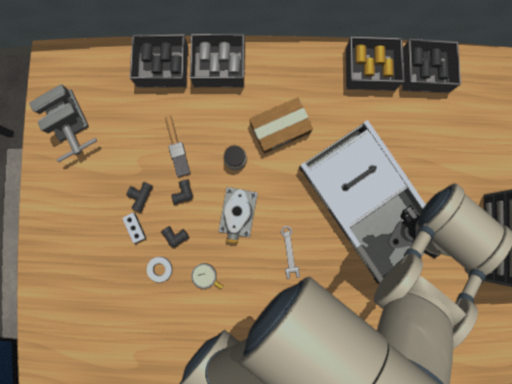

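Request:
carry_out(steps=[[0,0,-4,0,0,0,1],[0,0,-8,0,0,0,1],[0,0,-12,0,0,0,1],[0,0,-15,0,0,0,1],[0,0,-17,0,0,0,1],[0,0,-18,0,0,0,1],[0,0,-18.1,0,0,0,1],[0,0,-18.1,0,0,0,1]])

```text
clock: 4.95
eef_pos: [0.4663, -0.2929, 0.0421]
eef_rot: [-0.0, 0.468, 0.883, 0.0]
contact_force: [0.7, 1.3, -3.2]
finger_gap: 0.492
```

Request:
carry_out(steps=[[0,0,0,0,0,0,0.3],[0,0,0,0,0,0,0.15],[0,0,0,0,0,0,0.15],[0,0,0.5,0,0,0,0.15],[0,0,3,0,0,0,0.15],[0,0,7,0,0,0,0.15],[0,0,11,0,0,0,0.15],[0,0,15,0,0,0,0.15]])

```text
clock: 5.62
eef_pos: [0.4658, -0.2934, 0.1945]
eef_rot: [0.0, 0.469, 0.883, -0.0]
contact_force: [0.2, -0.1, -0.6]
finger_gap: 0.85
```

Run:
```python
from h import *
s=st(); im,d,m=snap('wrist','w5')
```

```text
{'clock': 5.617, 'qpos': [-0.671, 0.45, 1.597, 0.0, 1.094, -1.265], 'qvel': [-0.001, -0.631, -0.515, -0.001, 1.125, 0.002], 'joint_torque': [0.291, -71.29, -27.559, -0.009, -3.39, 0.0], 'eef_pos': [0.466, -0.293, 0.195], 'eef_rot': [0.0, 0.469, 0.883, -0.0], 'contact_force': [0.205, -0.083, -0.64], 'wrist_torque': [-0.026, -0.04, 0.036], 'finger_gap': 0.85}
```

View pics/w5.png

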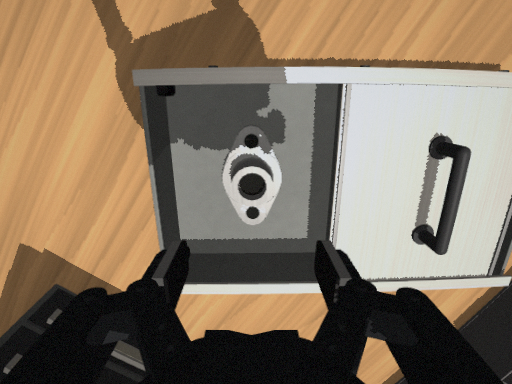

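Run:
```python
from h import *
im,d,m=load('w5')
P=cloud(m,d);h=P[...,2]
g=cv2.cvtColor(im,cv2.COLOR_BGR2GRAY)
mk=np.zeros_like(g,bool);mk[125:260,405:480]=1
mk&=(h>0.095)&(h<.125)
q=P[mk];print(len(q),q.mean(0),cv2.minAreaRect(q[:,:2].astype(np.float32)),np.percentile(q[:,2],[5,50,95]))
# worn flange
mk=np.zeros_like(g,bool);mk[120:230,210:290]=1
q=P[mk&(h>0.04)&(h<.07)];print('worn hub',q.mean(0),len(q))
# rims: long-side edges & end
o=np.array([.5466,-.239]);a=np.deg2rad(34.1);yd=np.array([np.cos(a),np.sin(a)]);xd=np.array([yd[1],-yd[0]])
mk=(h>0.064)&(h<.085)&(np.arange(384)[:,None]<300)
q=P[mk][:,:2]-o; Y=q@yd;X=q@xd
for lo in np.arange(-.19,.19,.04):
    s=(Y>lo)&(Y<lo+.04)
    if s.sum()>10: print(round(lo+.02,3),np.round([X[s].min(),X[s].max()],4),s.sum())
```

```text
1821 [ 0.60678976 -0.19282235  0.10708054] ((0.610854983329773, -0.19531330466270447), (0.012252234853804111, 0.1006399393081665), 34.75933837890625) [0.09985566 0.10833422 0.11043888]
worn hub [ 0.46628931 -0.29387054  0.05025483] 891
-0.17 [-0.1102  0.1158] 1092
-0.13 [-0.1125  0.1156] 1307
-0.09 [-0.1105  0.1155] 1306
-0.05 [-0.1117  0.1153] 1311
-0.01 [-0.1138  0.1138] 6087
0.03 [-0.1124  0.114 ] 8632
0.07 [-0.1124  0.1143] 8391
0.11 [-0.1148  0.1136] 6291
0.15 [-0.1148  0.1134] 5431
0.19 [0.0066 0.1133] 806
```

Request:
carry_out(steps=[[3.3,2.2,0,0,0,0.01,0.15],[6.6,4.5,0,0,0,0.01,0.15],[9.9,6.8,0,0,0,0.01,0.15],[13.2,9.1,-1,0,0,0.01,0.15],[14.4,9.9,-4,0,0,0.01,0.15],[14.4,9.9,-7,0,0,0.01,0.15],[14.4,9.9,-8.4,0,0,0.01,0.15],[14.4,9.9,-8.4,0,0,0.01,0.15]])

```text
clock: 6.33
eef_pos: [0.6087, -0.1936, 0.1053]
eef_rot: [-0.002, 0.464, 0.886, -0.0]
contact_force: [-1.2, 0.8, -0.6]
finger_gap: 0.848
```

Request:
carry_out(steps=[[0,0,0,0,0,0,1],[0,0,0,0,0,0,1],[0,0,0,0,0,0,1],[0,0,0,0,0,0,1],[0,0,0,0,0,0,1],[0,0,0,0,0,0,1]], squeeze=40)

```text
clock: 6.83
eef_pos: [0.6107, -0.195, 0.1093]
eef_rot: [0.001, 0.464, 0.886, 0.0]
contact_force: [-2.0, -0.5, 8.3]
finger_gap: 0.124
```

Request:
carry_out(steps=[[-0.82,-0.57,0,0,0,0,1],[-2.46,-1.71,0,0,0,0,1],[-4.93,-3.41,0,0,0,0,1],[-7.4,-5.12,0,0,0,0,1],[-9.86,-6.83,0,0,0,0,1],[-12.33,-8.54,0,0,0,0,1],[-13.9,-9.63,0,0,0,0,1],[-14.4,-9.98,0,0,0,0,1]])

```text
clock: 7.5
eef_pos: [0.4668, -0.2945, 0.1093]
eef_rot: [0.002, 0.466, 0.885, 0.002]
contact_force: [47.9, 45.4, 0.7]
finger_gap: 0.123
```

Request:
carry_out(steps=[[0,0,0,0,0,0,1],[-0.16,-0.11,0,0,0,0,1],[-0.25,-0.17,0,0,0,0,1],[-0.25,-0.17,0,0,0,0,1]])

```text
clock: 7.83
eef_pos: [0.467, -0.2944, 0.1093]
eef_rot: [0.002, 0.465, 0.885, 0.002]
contact_force: [28.5, 29.3, 6.2]
finger_gap: 0.117
```

Request:
carry_out(steps=[[0.1,0.07,0,0,0,0,0.8],[0.1,0.07,0,0,0,0,0.4],[0.1,0.07,0,0,0,0,0.2],[0.1,0.07,0,0,0,0,0.2],[1.1,0.87,3,0,0,0,0.2],[3.5,2.5,6,0,0,0,0.2],[6,4,10,0,0,0,0.2],[9,6,13,0,0,0,0.2]])

```text
clock: 8.5
eef_pos: [0.5459, -0.2416, 0.2319]
eef_rot: [0.0, 0.465, 0.885, -0.0]
contact_force: [1.2, -1.1, 0.8]
finger_gap: 0.799
```

Run:
```python
from h import *
s=st(); im,d,m=snap('wrist','w6'); snap('top','t6')
```

```text
{'clock': 8.5, 'qpos': [-0.516, 0.47, 1.439, -0.0, 1.232, -1.12], 'qvel': [0.587, -0.079, -0.896, 0.004, 0.959, 0.584], 'joint_torque': [-6.633, -86.285, -29.193, 0.156, -2.334, -2.158], 'eef_pos': [0.546, -0.242, 0.232], 'eef_rot': [0.0, 0.465, 0.885, -0.0], 'contact_force': [1.182, -1.071, 0.769], 'wrist_torque': [0.005, -0.046, -0.013], 'finger_gap': 0.799}
```

View pics/w6.png

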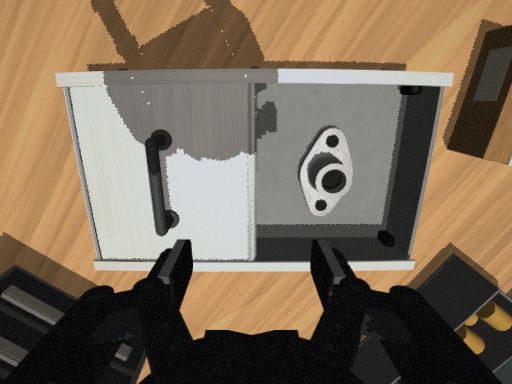

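```bash
cat >> h.py <<'E'
def flange(fn,win,zu):
    """hub centre + plate axis via hole blobs and plate outline; win=(v0,v1,u0,u1), zu=underside z"""
    im,d,m=load(fn);P=cloud(m,d);h=P[...,2];w=np.zeros(h.shape,bool);w[win[0]:win[1],win[2]:win[3]]=1
    q=P[w&(h>zu+.036)&(h<zu+.06)]; c=cv2.minEnclosingCircle(q[:,:2].astype(np.float32))
    print('hub',len(q),np.round(c,4).tolist() if 0 else c,'ztop',np.median(q[:,2]))
    g=cv2.cvtColor(im,cv2.COLOR_BGR2GRAY)
    mk=(w&(h>zu+.0055)&(h<zu+.06)).astype(np.uint8)
    cs,_=cv2.findContours(mk,cv2.RETR_EXTERNAL,cv2.CHAIN_APPROX_NONE);cc=max(cs,key=cv2.contourArea)
    full=np.zeros_like(mk);cv2.drawContours(full,[cc],-1,1,-1)
    er=cv2.erode(full,np.ones((5,5)))
    dark=((g<60)&(er>0)).astype(np.uint8)
    n,l,s,ce=cv2.connectedComponentsWithStats(dark);hs=[]
    for i in range(1,n):
        if s[i,4]>15:
            p=onplane(m,[ce[i]],zu+.012)[0];print('dark',s[i].tolist(),np.round(ce[i],1),np.round(p,4),'dist',np.linalg.norm(p[:2]-np.array(c[0])));hs.append(p)
    return c,im,d,m,P
E
python3 - <<'E'
from h import *
flange('w6',(115,230,290,365),.006)
E
```

```text
hub 736 ((0.6286787986755371, -0.19158130884170532), 0.022784436121582985) ztop 0.051262537752244874
dark [327, 135, 11, 12, 105] [332.  140.8] [ 0.6081 -0.1547  0.018 ] dist 0.042216181360514235
dark [309, 157, 30, 31, 290] [319.5 167.1] [ 0.6165 -0.1901  0.018 ] dist 0.012226873530864251
dark [322, 170, 24, 23, 418] [333.5 181. ] [ 0.6437 -0.194   0.018 ] dist 0.015205641122867035
dark [316, 200, 10, 10, 84] [320.5 204.8] [ 0.6507 -0.2299  0.018 ] dist 0.0441877726857208
```

Request:
carry_out(steps=[[3,1.5,-3,0,0,-0.08,0.1],[6,3,-6,0,0,-0.08,0.1],[7.5,4.4,-10,0,0,-0.08,0.1],[7.5,4.4,-12,0,0,-0.08,0.1],[7.5,4.4,-12,0,0,-0.08,0.1],[7.5,4.4,-12,0,0,-0.08,0.1]])

```text
clock: 9.1
eef_pos: [0.6195, -0.1974, 0.1084]
eef_rot: [-0.002, 0.499, 0.866, -0.0]
contact_force: [-0.0, 0.3, 0.4]
finger_gap: 0.903
```

Request:
carry_out(steps=[[0.9,0.5,-2,0,0,0,0.1],[0.9,0.5,-4.5,0,0,0,0.1],[0.9,0.5,-6,0,0,0,0.1],[0.9,0.5,-6.6,0,0,0,0.1],[0.9,0.5,-6.6,0,0,0,0.1],[0.9,0.5,-6.6,0,0,0,0.1]])

```text
clock: 9.6
eef_pos: [0.6302, -0.1934, 0.0454]
eef_rot: [0.001, 0.5, 0.866, 0.0]
contact_force: [-0.3, -0.2, 0.7]
finger_gap: 0.903
```

Request:
carry_out(steps=[[0,0,0,0,0,0,0.5],[0,0,0,0,0,0,0.7],[0,0,0,0,0,0,1],[0,0,0,0,0,0,1],[0,0,0,0,0,0,1],[0,0,0,0,0,0,1]], squeeze=70)

```text
clock: 10.1
eef_pos: [0.6303, -0.1927, 0.0451]
eef_rot: [0.001, 0.499, 0.866, 0.0]
contact_force: [-2.8, 0.3, 13.8]
finger_gap: 0.49
```

Request:
carry_out(steps=[[0,0,1,0,0,0,1],[0,0,4,0,0,0,1],[0,0,8,0,0,0,1],[0,0,12,0,0,0,1],[-1,3,15,0,0,0.1,1],[-2,6,15,0,0,0.2,1],[-3,9,15,0,0,0.3,1],[-4,12,15,0,0,0.4,1]])

```text
clock: 10.77
eef_pos: [0.5889, -0.0713, 0.1947]
eef_rot: [0.001, 0.315, 0.949, 0.0]
contact_force: [0.4, 1.0, -5.0]
finger_gap: 0.489
```

Run:
```python
from h import *
s=st(); im,d,m=snap('wrist','w7')
im,d,m=load('t6')
big=cv2.resize(im[170:255,200:280],None,fx=7,fy=7,interpolation=cv2.INTER_CUBIC);cv2.imwrite('pics/t6b.png',big)
```

```text
{'clock': 10.767, 'qpos': [-0.221, 0.504, 1.492, 0.0, 1.144, -1.151], 'qvel': [0.544, -0.207, 0.439, 0.001, -0.216, -0.657], 'joint_torque': [-9.427, -87.779, -37.885, -0.211, 0.803, 2.11], 'eef_pos': [0.589, -0.071, 0.195], 'eef_rot': [0.001, 0.315, 0.949, 0.0], 'contact_force': [0.431, 0.952, -5.002], 'wrist_torque': [0.062, -0.043, -0.018], 'finger_gap': 0.489}
```

View pics/w7.png

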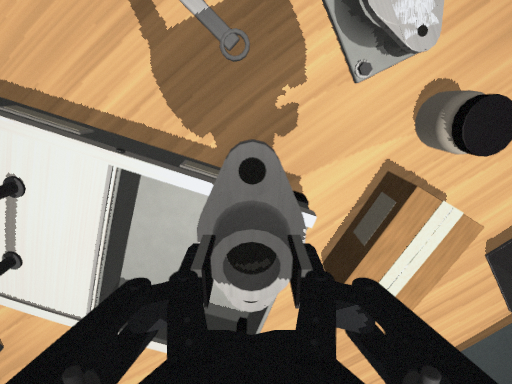

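View pics/t6b.png

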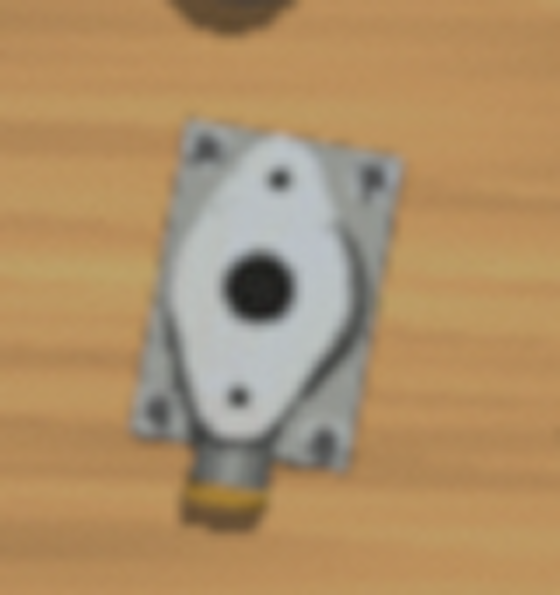

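```bash
cat >> h.py <<'E'
from scipy.spatial.transform import Rotation as R
def tool(s):
    q=s['eef_rot'];return np.array(s['eef_pos']),R.from_quat([q[1],q[2],q[3],q[0]]).as_matrix()
def held(fn,s,win=(120,330,190,315)):
    im,d,m=load(fn);P=cloud(m,d);p,Rm=tool(s);Q=(P-p)@Rm
    w=np.zeros(d.shape,bool);w[win[0]:win[1],win[2]:win[3]]=1
    g=cv2.cvtColor(im,cv2.COLOR_BGR2GRAY)
    dark=((g<50)&w).astype(np.uint8);dark[200:]=0
    n,l,st_,ce=cv2.connectedComponentsWithStats(dark)
    for i in range(1,n):
        if st_[i,4]>80: 
            # ray onto tool plane z = plate top
            print('hole px',ce[i],st_[i].tolist())
            E=np.array(m['extrinsics']);r=(rays(m,[ce[i]])@E[:3,:3].T)[0];o=E[:3,3]
            for zt in (.025,.027,.029):
                t=(zt-((o-p)@Rm)[2])/((r@Rm)[2]);print(' tool coords',zt,np.round((o-p)@Rm+t*(r@Rm),4))
    mk=w&(Q[...,2]<.045)&(Q[...,2]>-.02)&(np.abs(Q[...,1])<.037)
    a=Q[mk];print('z hist',np.histogram(a[:,2],bins=np.arange(-.02,.046,.004)))
    return Q,im,mk
E
python3 - <<'E'
from h import *
s=ctrl.get_state();Q,im,mk=held('w7',s)
for v in range(140,300,10): print(v,np.round(Q[v,252],4))
for v in (190,200,210,220): print(v,[ (u,np.round(Q[v,u,1:],4).tolist()) for u in range(194,312,4)][::1][:6])
E
```

```text
hole px [251.74054054 170.57477477] [239, 158, 27, 26, 555]
 tool coords 0.025 [ 0.0396 -0.0027  0.025 ]
 tool coords 0.027 [ 0.0391 -0.0027  0.027 ]
 tool coords 0.029 [ 0.0386 -0.0027  0.029 ]
z hist (array([ 270,  263,  307, 3031,  677,  642, 1634,  406,  179,  162,  388,
       5856,   55,   46,    8,    0]), array([-0.02 , -0.016, -0.012, -0.008, -0.004,  0.   ,  0.004,  0.008,
        0.012,  0.016,  0.02 ,  0.024,  0.028,  0.032,  0.036,  0.04 ,
        0.044]))
140 [ 0.0564 -0.0024  0.0296]
150 [ 0.0513 -0.0024  0.0258]
160 [ 0.0456 -0.0025  0.026 ]
170 [ 0.0397 -0.0025  0.0259]
180 [ 0.0339 -0.0026  0.0252]
190 [ 0.0275 -0.0027  0.026 ]
200 [ 0.0209 -0.0027  0.0266]
210 [ 0.0184 -0.0028  0.0171]
220 [ 0.0183 -0.0028  0.0035]
230 [ 0.0177 -0.0028 -0.0068]
240 [ 0.0121 -0.0029 -0.0068]
250 [-0.0019 -0.003   0.0071]
260 [-0.0086 -0.003   0.0073]
270 [-0.0161 -0.0031  0.0084]
280 [-0.0188 -0.0031  0.0026]
290 [-0.0189 -0.0032 -0.006 ]
190 [(194, [-0.0575, 0.1159]), (198, [-0.0535, 0.115]), (202, [-0.05, 0.1164]), (206, [-0.046, 0.1153]), (210, [-0.0424, 0.1159]), (214, [-0.0253, 0.0265])]
200 [(194, [-0.0747, 0.1871]), (198, [-0.0698, 0.1874]), (202, [-0.0649, 0.1878]), (206, [nan, nan]), (210, [-0.0281, 0.027]), (214, [-0.0254, 0.025])]
210 [(194, [-0.0761, 0.1886]), (198, [-0.071, 0.1885]), (202, [-0.0658, 0.1876]), (206, [-0.0308, 0.0258]), (210, [-0.0286, 0.0273]), (214, [-0.0259, 0.0259])]
220 [(194, [-0.0773, 0.1889]), (198, [-0.0718, 0.1871]), (202, [-0.0336, 0.0255]), (206, [-0.0312, 0.0256]), (210, [-0.0289, 0.0268]), (214, [-0.0263, 0.026])]
```

Request:
carry_out(steps=[[0.5,4,1,0,0,0.1,1],[1,8,3,0,0,0.2,1],[1.3,11,5,0,0,0.3,1],[1.3,14,5,0,0,0.4,1],[1.3,16,5,0,0,0.46,1],[1.3,18,5,0,0,0.46,1],[1.3,18,5,0,0,0.46,1],[1.3,18,5,0,0,0.46,1]])

```text
clock: 11.48
eef_pos: [0.6023, 0.1084, 0.2438]
eef_rot: [-0.0, 0.092, 0.996, -0.0]
contact_force: [-0.6, -0.9, -4.4]
finger_gap: 0.487
```

Run:
```python
from h import *
s=st(); im,d,m=snap('wrist','w8');print(np.degrees(np.arctan2(*tool(s)[1][[1,0],1])))
```

```text
{'clock': 11.483, 'qpos': [0.081, 0.479, 1.385, -0.0, 1.278, -1.306], 'qvel': [-0.032, 0.001, 0.004, -0.007, -0.007, -0.009], 'joint_torque': [3.091, -88.84, -39.442, 0.372, 0.026, 0.292], 'eef_pos': [0.602, 0.108, 0.244], 'eef_rot': [-0.0, 0.092, 0.996, -0.0], 'contact_force': [-0.576, -0.9, -4.44], 'wrist_torque': [-0.05, -0.023, -0.062], 'finger_gap': 0.487}
79.43505432915534
```

View pics/w8.png

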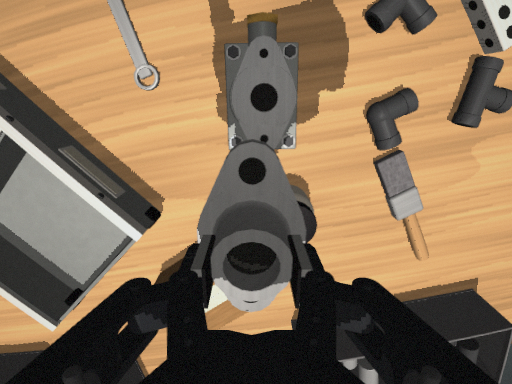

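```bash
cat >> h.py <<'E'
def pad(fn,win,z=.07,thr=50,amin=8):
    im,d,m=load(fn);P=cloud(m,d);h=P[...,2];w=np.zeros(h.shape,bool);w[win[0]:win[1],win[2]:win[3]]=1
    g=cv2.cvtColor(im,cv2.COLOR_BGR2GRAY)
    mk=(w&(np.abs(h-z)<.006)).astype(np.uint8)
    cs,_=cv2.findContours(mk,cv2.RETR_EXTERNAL,cv2.CHAIN_APPROX_NONE);cc=max(cs,key=cv2.contourArea)
    q=onplane(m,cc.reshape(-1,2),z)[:,:2].astype(np.float32);print('outline rect',cv2.minAreaRect(q),'n',len(q))
    full=np.zeros_like(mk);cv2.drawContours(full,[cc],-1,1,-1)
    er=cv2.erode(full,np.ones((3,3)))
    med=np.median(g[er>0]); dark=((g<thr)&(er>0)).astype(np.uint8)
    n,l,s,ce=cv2.connectedComponentsWithStats(dark);out=[]
    for i in range(1,n):
        if s[i,4]>=amin: 
            p=onplane(m,[ce[i]],z)[0];out.append(p);print('dark',s[i].tolist(),np.round(ce[i],1),np.round(p,4))
    mk2=P[full>0];print('median z',np.nanmedian(mk2[:,2]),'gray',med)
    return out
E
python3 - <<'E'
from h import *
pad('w8',(20,155,220,310))
pad('t6',(185,240,220,255),thr=110,amin=3)
E
```

```text
outline rect ((0.5141347050666809, 0.13923779129981995), (0.0693909302353859, 0.1031758040189743), 56.879634857177734) n 256
dark [260, 49, 8, 9, 56] [263.4  52.9] [0.4758 0.1439 0.07  ]
dark [251, 84, 26, 27, 576] [263.5  97. ] [0.518  0.1367 0.07  ]
dark [261, 135, 7, 6, 32] [264.  137.5] [0.5598 0.13   0.07  ]
median z 0.07056173874142774 gray 113.0
outline rect ((0.5164599418640137, 0.1382395625114441), (0.07027443498373032, 0.10949409008026123), 55.232913970947266) n 96
dark [239, 195, 2, 2, 4] [239.5 195.5] [0.5574 0.1295 0.07  ]
dark [232, 206, 10, 10, 77] [236.5 210.8] [0.5157 0.1369 0.07  ]
dark [233, 226, 2, 2, 4] [233.5 226.5] [0.4729 0.1445 0.07  ]
median z 0.07073862690179777 gray 189.0
```

Request:
carry_out(steps=[[-3,1.1,0,0,0,0.02,1],[-6,2.2,-1,0,0,0.02,1],[-8.8,3.2,-3,0,0,0.02,1],[-8.8,3.2,-7,0,0,0.02,1],[-8.8,3.2,-10,0,0,0.02,1],[-8.8,3.2,-12,0,0,0.02,1],[-8.8,3.2,-12,0,0,0.02,1],[-8.8,3.2,-12,0,0,0.02,1]])

```text
clock: 12.2
eef_pos: [0.5145, 0.1388, 0.1234]
eef_rot: [-0.001, 0.083, 0.997, -0.0]
contact_force: [-0.1, -0.6, -4.6]
finger_gap: 0.491
```

Run:
```python
from h import *
s=st(); im,d,m=snap('wrist','w9');print(np.degrees(np.arctan2(*tool(s)[1][[1,0],1])))
cv2.imwrite('pics/w9b.png',cv2.resize(im[120:320,150:350],None,fx=3,fy=3,interpolation=cv2.INTER_CUBIC))
im,d,m=snap('side','s9')
cv2.imwrite('pics/s9b.png',cv2.resize(im[130:240,180:300],None,fx=5,fy=5,interpolation=cv2.INTER_CUBIC))
```

```text
{'clock': 12.2, 'qpos': [0.151, 0.528, 1.709, -0.0, 0.906, -1.252], 'qvel': [0.004, -0.034, -0.033, -0.0, 0.012, 0.002], 'joint_torque': [0.122, -76.659, -24.705, -0.001, -0.53, -0.006], 'eef_pos': [0.515, 0.139, 0.123], 'eef_rot': [-0.001, 0.083, 0.997, -0.0], 'contact_force': [-0.077, -0.648, -4.551], 'wrist_torque': [0.031, -0.039, 0.045], 'finger_gap': 0.491}
80.4380826519598
```

View pics/w9b.png

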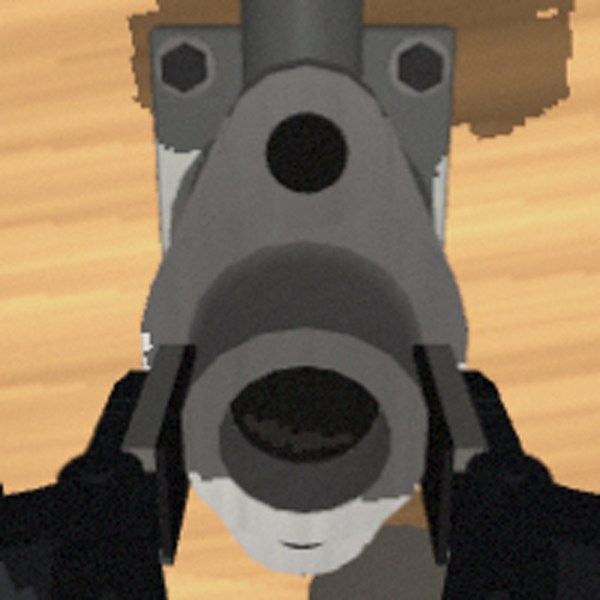

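View pics/s9b.png

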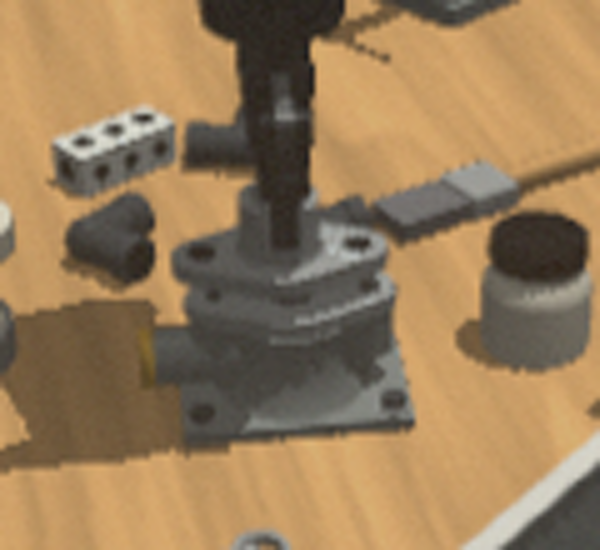

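Run:
```python
from h import *
im,d,m=load('s9')
c=lambda a:[180+ (a[0]+.5)/5-.5,130+(a[1]+.5)/5-.5]
for z,ps in ((.0969,[(201,250),(357,242)]),(.070,[(213,295),(369,285)])):
    q=onplane(m,[c(p) for p in ps],z);print(np.round(q,4),q.mean(0),np.degrees(np.arctan2(*(q[1]-q[0])[[1,0]])),np.linalg.norm(q[1]-q[0]))
P=cloud(m,d)
for a in [(230,255),(330,262),(300,245),(250,300)]:
    u,v=np.round(c(a)).astype(int);print(a,P[v,u])
cv2.imwrite('pics/s9c.png',cv2.resize(im[165:200,205:265],None,fx=12,fy=12,interpolation=cv2.INTER_CUBIC))
```

```text
[[0.4704 0.1525 0.0969]
 [0.555  0.1353 0.0969]] [0.51270273 0.14394639 0.0969    ] -11.492658576294914 0.08629347732530046
[[0.4746 0.1472 0.07  ]
 [0.5606 0.1315 0.07  ]] [0.51758057 0.13936199 0.07      ] -10.325979807033129 0.08739980017031765
(230, 255) [0.48508391 0.14033596 0.09681032]
(330, 262) [0.53572128 0.11785294 0.09753314]
(300, 245) [0.51758719 0.11150453 0.11388833]
(250, 300) [0.49377099 0.1343391  0.06957419]
```

View pics/s9c.png

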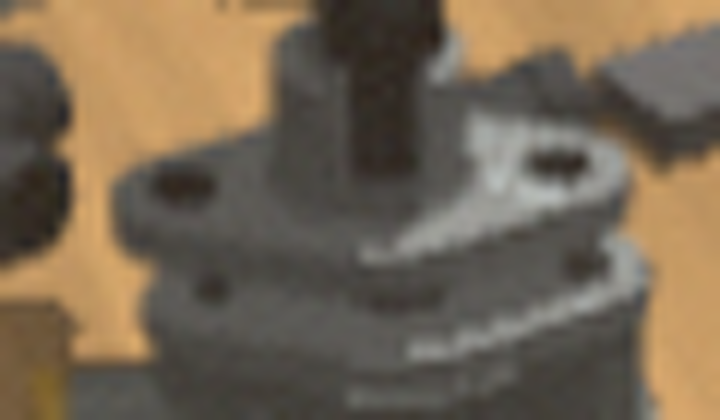

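Request:
carry_out(steps=[[0.2,-0.1,0,0,0,0,1],[0.4,-0.2,-0.5,0,0,0,1],[0.4,-0.2,-1.1,0,0,0,1],[0.4,-0.2,-1.1,0,0,0,1]])

```text
clock: 12.63
eef_pos: [0.5185, 0.1374, 0.1117]
eef_rot: [-0.0, 0.083, 0.997, -0.0]
contact_force: [-0.1, -0.7, -4.8]
finger_gap: 0.494
```

Run:
```python
from h import *
s=st(); im,d,m=snap('wrist','w10');print(np.degrees(np.arctan2(*tool(s)[1][[1,0],1])))
cv2.imwrite('pics/w10b.png',cv2.resize(im[120:320,150:350],None,fx=3,fy=3,interpolation=cv2.INTER_CUBIC))
im,d,m=snap('side','s10')
cv2.imwrite('pics/s10b.png',cv2.resize(im[165:200,205:265],None,fx=12,fy=12,interpolation=cv2.INTER_CUBIC))
```

```text
{'clock': 12.633, 'qpos': [0.148, 0.55, 1.711, 0.0, 0.882, -1.257], 'qvel': [0.004, -0.006, -0.002, 0.001, 0.027, 0.001], 'joint_torque': [-0.218, -83.623, -27.26, -0.016, -0.582, -0.037], 'eef_pos': [0.519, 0.137, 0.112], 'eef_rot': [-0.0, 0.083, 0.997, -0.0], 'contact_force': [-0.064, -0.656, -4.837], 'wrist_torque': [0.034, 0.032, -0.004], 'finger_gap': 0.494}
80.48765294168733
```

View pics/w10b.png

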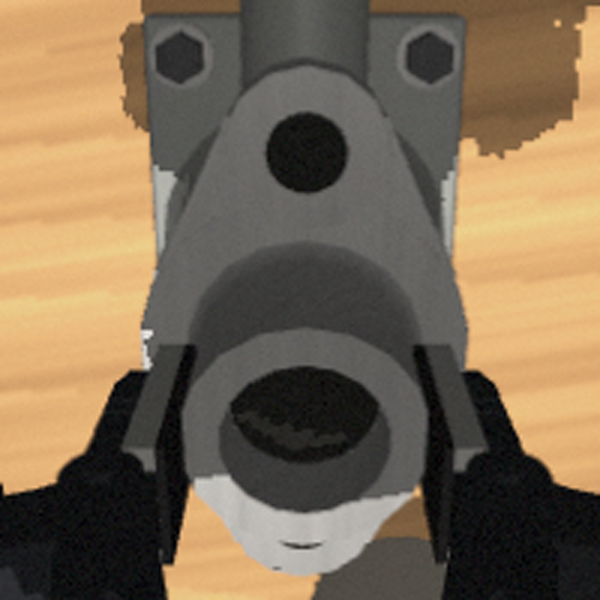

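View pics/s10b.png

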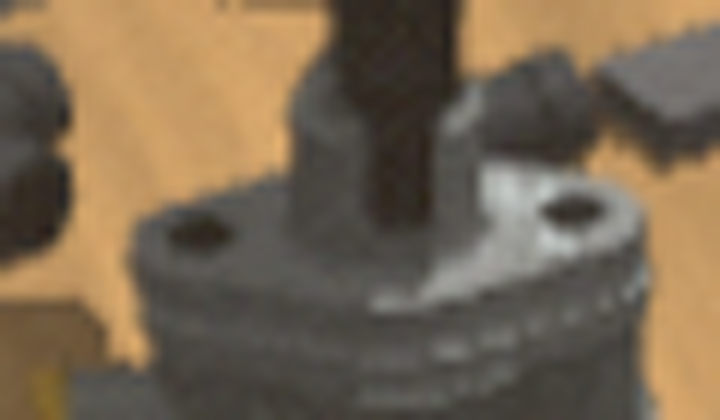

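Request:
carry_out(steps=[[0.08,0,0,0,0,0,1],[0.08,0,-0.2,0,0,0,1],[0.08,0,-0.35,0,0,0,1],[0.08,0,-0.4,0,0,0,1]])

```text
clock: 13.07
eef_pos: [0.5196, 0.1376, 0.109]
eef_rot: [0.0, 0.083, 0.997, 0.0]
contact_force: [-6.4, -2.1, 22.9]
finger_gap: 0.49
```

Run:
```python
from h import *
s=st(); 
im,d,m=snap('side','s11')
cv2.imwrite('pics/s11b.png',cv2.resize(im[165:205,205:265],None,fx=12,fy=12,interpolation=cv2.INTER_CUBIC))
```

```text
{'clock': 13.067, 'qpos': [0.148, 0.554, 1.711, -0.0, 0.875, -1.257], 'qvel': [-0.001, -0.001, 0.005, -0.001, -0.007, 0.001], 'joint_torque': [0.091, -69.254, -24.233, 0.066, -2.071, 0.002], 'eef_pos': [0.52, 0.138, 0.109], 'eef_rot': [0.0, 0.083, 0.997, 0.0], 'contact_force': [-6.403, -2.098, 22.917], 'wrist_torque': [-0.104, 1.037, -0.035], 'finger_gap': 0.49}
```

View pics/s11b.png

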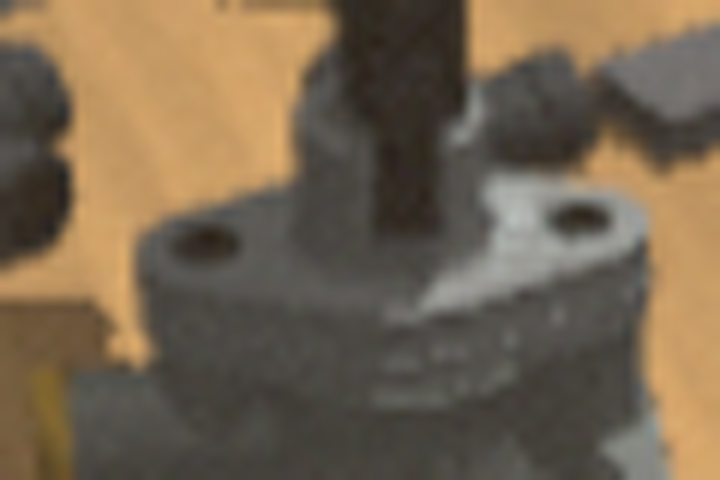

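Request:
carry_out(steps=[[0,0,0.15,0,0,0,1],[0,0,0.15,0,0,0,0.5],[0,0,0.15,0,0,0,0.2],[0,0,0.15,0,0,0,0.1],[0,0,3,0,0,0,0.1],[0,0,6.5,0,0,0,0.1],[1,0,8,0,0,0,0.1],[1,0,8,0,0,0,0.1]])

```text
clock: 13.78
eef_pos: [0.5326, 0.1379, 0.1922]
eef_rot: [0.004, 0.083, 0.997, 0.001]
contact_force: [0.7, 0.1, 0.1]
finger_gap: 0.903
```

Run:
```python
from h import *
s=st(); im,d,m=snap('wrist','w12')
cv2.imwrite('pics/w12b.png',cv2.resize(im[60:260,150:350],None,fx=3,fy=3,interpolation=cv2.INTER_CUBIC))
im,d,m=snap('side','s12')
cv2.imwrite('pics/s12b.png',cv2.resize(im[165:215,200:270],None,fx=10,fy=10,interpolation=cv2.INTER_CUBIC))
```

```text
{'clock': 13.783, 'qpos': [0.145, 0.45, 1.606, -0.0, 1.079, -1.26], 'qvel': [0.001, 0.041, 0.08, 0.002, -0.08, 0.004], 'joint_torque': [0.646, -78.614, -30.922, 0.047, 2.244, -0.062], 'eef_pos': [0.533, 0.138, 0.192], 'eef_rot': [0.004, 0.083, 0.997, 0.001], 'contact_force': [0.709, 0.146, 0.076], 'wrist_torque': [-0.034, -0.008, -0.002], 'finger_gap': 0.903}
```

View pics/w12b.png

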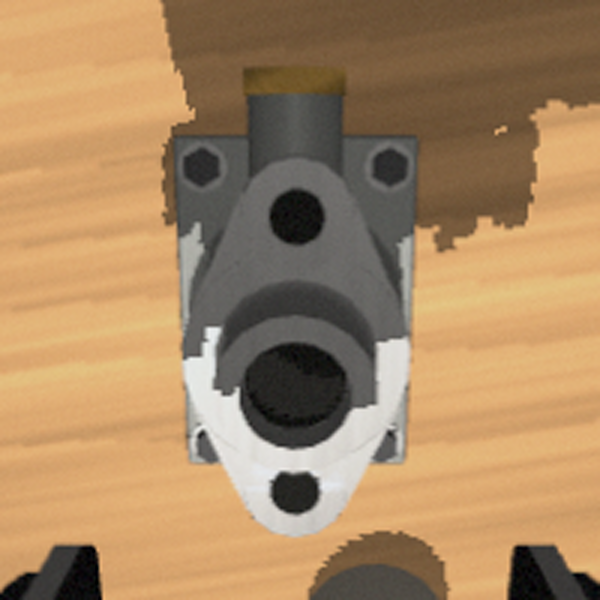

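View pics/s12b.png

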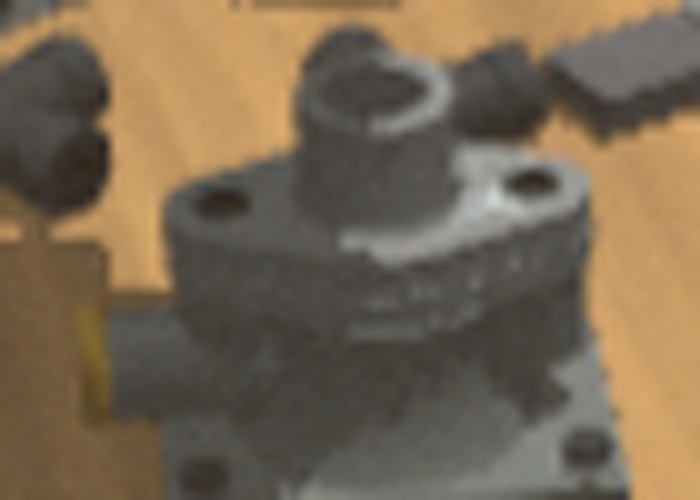

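Request:
carry_out(steps=[[3,-1.5,2,0,0,0,0],[7,-2.9,5,0,0,0,0],[7,-2.9,5.2,0,0,0,0],[7,-2.9,5.2,0,0,0,0]])

```text
clock: 14.22
eef_pos: [0.6018, 0.1076, 0.241]
eef_rot: [0.001, 0.083, 0.997, 0.0]
contact_force: [-1.0, 0.3, -0.4]
finger_gap: 1.0
```

Run:
```python
from h import *
s=st(); im,d,m=snap('wrist','w13'); snap('top','t13')
cv2.imwrite('pics/w13b.png',cv2.resize(im[0:200,160:360],None,fx=3,fy=3,interpolation=cv2.INTER_CUBIC))
print('pad plane measurement earlier: ctr (0.5178,0.1369)')
flange('w13',(10,170,210,315),.07)
print('top'); flange('t13',(175,250,215,260),.07)
im,d,m=load('t13');cv2.imwrite('pics/t13b.png',cv2.resize(im[170:255,200:280],None,fx=7,fy=7,interpolation=cv2.INTER_CUBIC))
```

```text
{'clock': 14.217, 'qpos': [0.079, 0.48, 1.392, -0.0, 1.267, -1.324], 'qvel': [0.022, -0.001, 0.107, 0.008, -0.048, 0.016], 'joint_torque': [-1.203, -85.748, -40.235, -0.102, 1.206, -0.381], 'eef_pos': [0.602, 0.108, 0.241], 'eef_rot': [0.001, 0.083, 0.997, 0.0], 'contact_force': [-0.958, 0.341, -0.362], 'wrist_torque': [0.006, -0.004, 0.071], 'finger_gap': 1.0}
pad plane measurement earlier: ctr (0.5178,0.1369)
hub 1109 ((0.5177291631698608, 0.13731832802295685), 0.02196192741394043) ztop 0.115488496717924
dark [260, 41, 17, 18, 234] [268.2  49.4] [0.4752 0.145  0.082 ] dist 0.043270219985534486
dark [253, 79, 33, 34, 868] [269.2  95.7] [0.5173 0.1396 0.082 ] dist 0.0023258700834408097
dark [259, 133, 15, 15, 179] [266.  139.9] [0.5603 0.1298 0.082 ] dist 0.04326445417602478
top
hub 126 ((0.5163382887840271, 0.1385444551706314), 0.02194109745323658) ztop 0.116023061846115
dark [237, 193, 5, 5, 21] [239. 195.] [0.5578 0.1303 0.082 ] dist 0.04225956112325119
dark [231, 205, 10, 11, 85] [235.5 210.2] [0.5168 0.139  0.082 ] dist 0.0006543119339616777
dark [231, 224, 5, 5, 21] [233.1 226.2] [0.4736 0.1448 0.082 ] dist 0.04318942043007611
```

View pics/w13b.png

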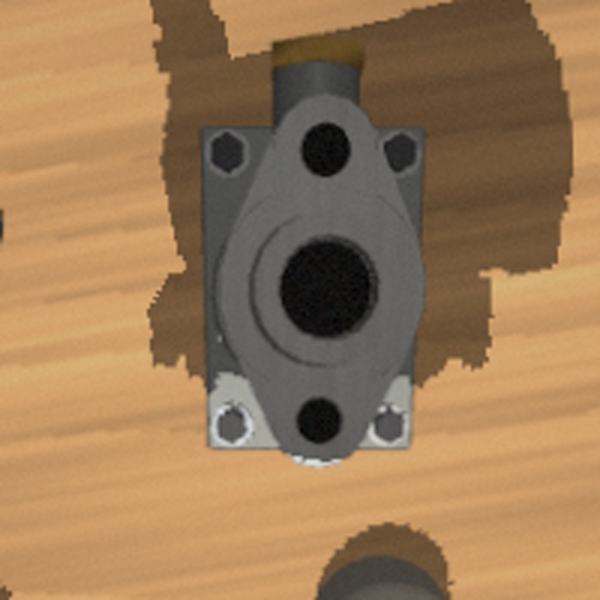

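View pics/t13b.png

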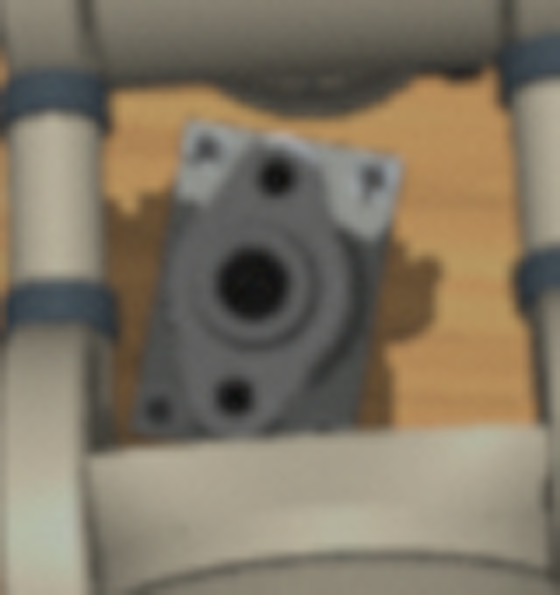

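Run:
```python
from h import *
im,d,m=load('w13');P=cloud(m,d)
for v in range(146,160): print(v,[(im[v,u].mean().astype(int),np.round(P[v,u],4).tolist()) for u in (262,266)])
im,d,m=load('t13');P=cloud(m,d)
for v in range(187,196): print(v,im[v,241].mean().astype(int),np.round(P[v,241],3))
```

```text
146 [(np.int64(40), [0.5659, 0.1247, 0.0824]), (np.int64(16), [0.5664, 0.1288, 0.0835])]
147 [(np.int64(87), [0.5669, 0.1246, 0.0824]), (np.int64(32), [0.5676, 0.1287, 0.0824])]
148 [(np.int64(96), [0.5679, 0.1244, 0.0828]), (np.int64(84), [0.5686, 0.1285, 0.0828])]
149 [(np.int64(95), [0.5691, 0.1242, 0.0817]), (np.int64(94), [0.5696, 0.1284, 0.0827])]
150 [(np.int64(94), [0.5701, 0.1241, 0.0823]), (np.int64(95), [0.5707, 0.1282, 0.0825])]
151 [(np.int64(96), [0.5712, 0.1239, 0.0817]), (np.int64(93), [0.5721, 0.1281, 0.0805])]
152 [(np.int64(98), [0.5723, 0.1238, 0.0818]), (np.int64(92), [0.5729, 0.1279, 0.0822])]
153 [(np.int64(204), [0.5733, 0.1236, 0.0818]), (np.int64(165), [0.5739, 0.1278, 0.0824])]
154 [(np.int64(214), [0.5745, 0.1234, 0.081]), (np.int64(209), [0.5748, 0.1276, 0.0832])]
155 [(np.int64(176), [0.5913, 0.1239, 0.0]), (np.int64(195), [0.5759, 0.1274, 0.0828])]
156 [(np.int64(166), [0.5926, 0.1237, 0.0007]), (np.int64(172), [0.5934, 0.1291, 0.0011])]
157 [(np.int64(165), [0.5939, 0.1235, 0.0009]), (np.int64(166), [0.5953, 0.129, -0.0013])]
158 [(np.int64(162), [0.5953, 0.1233, 0.0009]), (np.int64(163), [0.596, 0.1287, 0.0017])]
159 [(np.int64(162), [0.5966, 0.1231, 0.0011]), (np.int64(163), [0.5977, 0.1285, 0.0])]
187 115 [0.587 0.128 0.   ]
188 140 [0.584 0.128 0.   ]
189 156 [0.574 0.125 0.079]
190 152 [0.571 0.125 0.084]
191 125 [0.568 0.125 0.085]
192 90 [0.566 0.125 0.082]
193 65 [0.563 0.125 0.087]
194 48 [0.56  0.125 0.085]
195 41 [0.558 0.125 0.084]
```

Run:
```python
from h import *
for fn,pos,q in (('w13',[.6018,.1076,.241],[.001,.083,.997,0]),('w10',[.5185,.1374,.1117],[0,.083,.997,0]),('w6',[.5459,-.2416,.2319],[0,.465,.885,0])):
    im,d,m=load(fn);P=cloud(m,d);Rm=R.from_quat([q[1],q[2],q[3],q[0]]).as_matrix();Q=(P-np.array(pos))@Rm
    mk=(d<.25)&(np.abs(Q[...,0])<.02)&(np.abs(Q[...,1])<.07)&(Q[...,2]<.04)&(np.abs(Q[...,1])>.021)
    a=Q[mk];g=cv2.cvtColor(im,cv2.COLOR_BGR2GRAY)[mk]
    a=a[g<70]
    for sgn in(-1,1):
        b=a[np.sign(a[:,1])==sgn];print(fn,sgn,len(b),'z pct',np.round(np.percentile(b[:,2],[1,50,95,99,100]),4),'y',np.round(np.percentile(b[:,1],[1,50,99]),4),'x',np.round(np.percentile(b[:,0],[1,99]),4))
```

```text
w13 -1 12628 z pct [-0.0793 -0.0577 -0.0143 -0.0025  0.0037] y [-0.0695 -0.0532 -0.0219] x [-0.0094  0.0188]
w13 1 12802 z pct [-0.0792 -0.0576 -0.0142 -0.0026  0.0032] y [0.0218 0.0532 0.0695] x [-0.0095  0.0187]
w10 -1 12280 z pct [-0.0787 -0.0551 -0.0119  0.0051  0.0262] y [-0.0643 -0.0474 -0.0213] x [-0.0099  0.0182]
w10 1 11524 z pct [-0.0785 -0.0556 -0.0173  0.0026  0.0246] y [0.0213 0.0468 0.0633] x [-0.0099  0.0181]
w6 -1 12934 z pct [-0.0792 -0.0558 -0.0112  0.0019  0.0103] y [-0.0676 -0.0548 -0.0216] x [-0.0102  0.0184]
w6 1 12607 z pct [-0.0787 -0.0549 -0.01    0.0025  0.0104] y [0.0216 0.0532 0.0658] x [-0.0103  0.0181]
```

Request:
carry_out(steps=[[-2,4,1,0,0,0,0],[-4,8,3,0,0,0,0],[-6,12,5,0,0,0,0],[-8,16,5,0,0,0,0],[-9,20,5,0,0,0,0],[-9,24,5,0,0,0,0],[-9,26,5,0,0,0,0],[-9,26,5,0,0,0,0]])

```text
clock: 14.98
eef_pos: [0.5064, 0.3741, 0.2885]
eef_rot: [-0.001, 0.08, 0.997, 0.0]
contact_force: [-0.8, 0.2, -0.3]
finger_gap: 0.999
```

Run:
```python
from h import *
s=st(); im,d,m=snap('wrist','w14')
```

```text
{'clock': 14.983, 'qpos': [0.541, 0.468, 1.277, 0.002, 1.399, -0.87], 'qvel': [-0.08, -0.025, 0.066, -0.028, -0.017, -0.09], 'joint_torque': [4.887, -85.77, -42.985, 0.163, 0.536, 2.073], 'eef_pos': [0.506, 0.374, 0.288], 'eef_rot': [-0.001, 0.08, 0.997, 0.0], 'contact_force': [-0.803, 0.173, -0.308], 'wrist_torque': [0.022, -0.042, -0.006], 'finger_gap': 0.999}
```

View pics/w14.png

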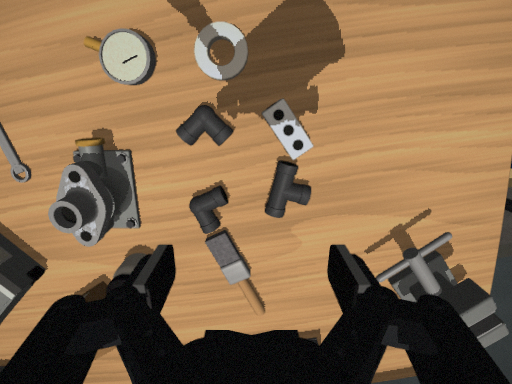

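```bash
cat >> h.py <<'E'
def objs(fn,win,zlo=.007,amin=150,s=None):
    im,d,m=load(fn);P=cloud(m,d);h=P[...,2]
    mk=((h>zlo)&(h<.06)).astype(np.uint8);w=np.zeros_like(mk);w[win[0]:win[1],win[2]:win[3]]=1;mk&=w
    mk=cv2.morphologyEx(mk,cv2.MORPH_OPEN,np.ones((3,3),np.uint8))
    n,l,stt,c=cv2.connectedComponentsWithStats(mk)
    for i in range(1,n):
        if stt[i,4]<amin: continue
        q=P[l==i];r=cv2.minAreaRect(q[:,:2].astype(np.float32));ct=np.array(r[0]);a=np.deg2rad(r[2]);e1=np.array([np.cos(a),np.sin(a)]);e2=np.array([-e1[1],e1[0]])
        top=q[q[:,2]>.024][:,:2]-ct
        # quadrant occupancy: corners
        occ={}
        for s1 in(-1,1):
            for s2 in(-1,1):
                t=((top@e1)*s1>r[1][0]*.1)&((top@e2)*s2>r[1][1]*.1);occ[(s1,s2)]=int(t.sum())
        print('px',np.round(c[i]),'n',stt[i,4],'ctr',np.round(ct,4),'size',np.round(r[1],4),'ang',round(r[2],1),'zmax',np.round(np.percentile(q[:,2],98),3),'occ',occ,'meanoff(e1,e2)',np.round([(top@e1).mean(),(top@e2).mean()],4))
E
python3 - <<'E'
from h import *
objs('w14',(90,235,160,330))
E
```

```text
px [287. 128.] n 1456 ctr [0.4677 0.4313] size [0.0801 0.0354] ang 26.2 zmax 0.034 occ {(-1, -1): 232, (-1, 1): 243, (1, -1): 219, (1, 1): 217} meanoff(e1,e2) [-0.0011  0.0001]
px [204. 126.] n 1316 ctr [0.4515 0.3143] size [0.0596 0.0616] ang 34.4 zmax 0.033 occ {(-1, -1): 250, (-1, 1): 242, (1, -1): 0, (1, 1): 273} meanoff(e1,e2) [-0.0041  0.0049]
px [286. 190.] n 1450 ctr [0.5618 0.4245] size [0.0583 0.0847] ang 67.0 zmax 0.033 occ {(-1, -1): 293, (-1, 1): 328, (1, -1): 34, (1, 1): 48} meanoff(e1,e2) [-0.0071  0.0013]
px [208. 208.] n 1076 ctr [0.5723 0.2993] size [0.0595 0.0606] ang 16.1 zmax 0.033 occ {(-1, -1): 167, (-1, 1): 224, (1, -1): 181, (1, 1): 0} meanoff(e1,e2) [-0.005  -0.0024]
```

Request:
carry_out(steps=[[-1.5,-2,-2,0,0,-0.12,0.3],[-3,-4,-5,0,0,-0.24,0.3],[-4.5,-6,-9,0,0,-0.36,0.3],[-5.6,-8.2,-12,0,0,-0.48,0.3],[-5.6,-8.2,-15,0,0,-0.6,0.3],[-5.6,-8.2,-17,0,0,-0.72,0.3],[-5.6,-8.2,-19,0,0,-0.81,0.3],[-5.6,-8.2,-19,0,0,-0.81,0.3]])

```text
clock: 15.7
eef_pos: [0.4502, 0.2844, 0.0967]
eef_rot: [-0.002, 0.471, 0.882, -0.003]
contact_force: [-0.9, -1.2, -0.9]
finger_gap: 0.697
```

Run:
```python
from h import *
s=st(); im,d,m=snap('wrist','w15');print(np.degrees(np.arctan2(*tool(s)[1][[1,0],1])))
```

```text
{'clock': 15.7, 'qpos': [0.451, 0.571, 1.727, -0.0, 0.851, -0.138], 'qvel': [0.005, -0.055, -0.058, -0.0, 0.096, -0.185], 'joint_torque': [-0.03, -80.939, -24.895, 0.02, -1.962, 3.602], 'eef_pos': [0.45, 0.284, 0.097], 'eef_rot': [-0.002, 0.471, 0.882, -0.003], 'contact_force': [-0.889, -1.225, -0.887], 'wrist_torque': [-0.045, -0.011, -0.011], 'finger_gap': 0.697}
33.78892639267172
```

View pics/w15.png

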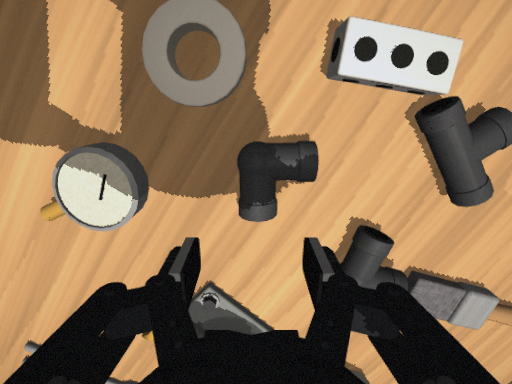

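Request:
carry_out(steps=[[0,0.6,-2,0,0,0.01,0.3],[0,0.6,-5,0,0,0.01,0.3],[0,0.6,-7,0,0,0.01,0.3],[0,0.6,-7.6,0,0,0.01,0.3],[0,0.6,-7.6,0,0,0.01,0.6],[0,0.6,-7.6,0,0,0.01,1],[0,0.6,-7.6,0,0,0.01,1],[0,0.6,-7.6,0,0,0.01,1]], squeeze=50)

```text
clock: 16.42
eef_pos: [0.4538, 0.2927, 0.0261]
eef_rot: [0.0, 0.464, 0.886, 0.001]
contact_force: [-2.0, -2.4, 6.6]
finger_gap: 0.354
```

Request:
carry_out(steps=[[0,0,0,0,0,0,1],[0,0,0,0,0,0,1],[0,0,2,0,0,0,1],[0,0,6,0,0,0,1],[0,0,10,0,0,0,1],[0,0,14,0,0,0,1],[0,0,18,0,0,0,1],[0,0,20,0,0,0,1]])

```text
clock: 17.08
eef_pos: [0.4546, 0.2931, 0.2304]
eef_rot: [0.002, 0.464, 0.886, 0.003]
contact_force: [1.7, 1.0, -1.7]
finger_gap: 0.352
```

Run:
```python
from h import *
s=st(); im,d,m=snap('wrist','w16');print(np.degrees(np.arctan2(*tool(s)[1][[1,0],1])))
```

```text
{'clock': 17.083, 'qpos': [0.462, 0.392, 1.582, -0.0, 1.16, -0.143], 'qvel': [0.0, -0.242, -0.254, 0.0, 0.504, -0.001], 'joint_torque': [0.085, -73.415, -32.296, 0.031, 0.114, -0.005], 'eef_pos': [0.455, 0.293, 0.23], 'eef_rot': [0.002, 0.464, 0.886, 0.003], 'contact_force': [1.673, 1.017, -1.699], 'wrist_torque': [-0.022, -0.102, -0.035], 'finger_gap': 0.352}
34.702356003782135
```

View pics/w16.png

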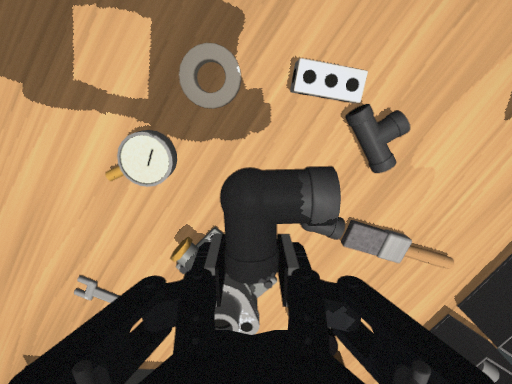

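Request:
carry_out(steps=[[1.5,-3.6,0,0,0,0,1],[3,-7.2,0,0,0,0,1],[4.5,-10.8,0,0,0,0,1],[6,-14.4,0,0,0,0,1],[7.5,-18,0,0,0,0,1],[9,-21.6,0,0,0,0,1],[10.5,-25.2,0,0,0,0,1],[12,-28.8,0,0,0,0,1]])

```text
clock: 17.8
eef_pos: [0.5738, 0.0026, 0.2253]
eef_rot: [0.001, 0.464, 0.886, 0.0]
contact_force: [0.8, 1.0, -2.2]
finger_gap: 0.355
```

Request:
carry_out(steps=[[1.5,-3.6,0,0,0,0,1],[3,-7.2,0,0,0,0,1],[4.5,-10.8,-2,0,0,0,1],[6,-14.4,-5,0,0,0,1],[6,-14.4,-8,0,0,0,1],[6,-14.4,-10,0,0,0,1],[6,-14.4,-10,0,0,0,1]])

```text
clock: 18.38
eef_pos: [0.6311, -0.1396, 0.1205]
eef_rot: [-0.003, 0.465, 0.885, -0.001]
contact_force: [-0.8, 0.6, -3.8]
finger_gap: 0.349
```

Run:
```python
from h import *
s=st(); im,d,m=snap('wrist','w17');print(np.degrees(np.arctan2(*tool(s)[1][[1,0],1])))
```

```text
{'clock': 18.383, 'qpos': [-0.31, 0.661, 1.415, 0.0, 1.073, -0.914], 'qvel': [0.022, -0.067, -0.045, 0.001, 0.083, 0.005], 'joint_torque': [-2.265, -97.591, -34.834, -0.092, -2.173, -0.117], 'eef_pos': [0.631, -0.14, 0.121], 'eef_rot': [-0.003, 0.465, 0.885, -0.001], 'contact_force': [-0.849, 0.587, -3.842], 'wrist_torque': [0.015, 0.084, 0.007], 'finger_gap': 0.349}
34.611221671271686
```

View pics/w17.png

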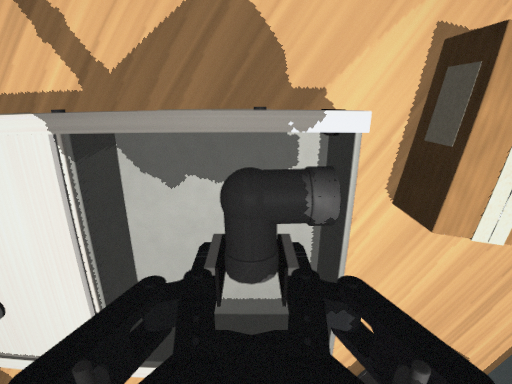

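Request:
carry_out(steps=[[0,0,-3,0,0,0,1],[0,0,-6,0,0,0,1],[0,0,-8,0,0,0,1],[0,0,-8.6,0,0,0,1],[0,0,-8.6,0,0,0,1],[0,0,-8.6,0,0,0,0.5],[0,0,-8.6,0,0,0,0.4],[0,0,-8.6,0,0,0,0.4]])

```text
clock: 19.1
eef_pos: [0.6346, -0.1397, 0.0405]
eef_rot: [0.002, 0.464, 0.886, 0.0]
contact_force: [0.4, 0.3, 0.2]
finger_gap: 0.601
```

Request:
carry_out(steps=[[0,0,0,0,0,0,0.35],[0,0,3,0,0,0,0.35],[0,0,7,0,0,0,0.35],[0,0,11,0,0,0,0.35],[0,0,15,0,0,0,0.35],[-1,4,17,0,0,-0.1,0.35],[-2,8,17,0,0,-0.2,0.35],[-3,12,17,0,0,-0.3,0.35]])

```text
clock: 19.77
eef_pos: [0.6046, -0.0216, 0.211]
eef_rot: [0.002, 0.594, 0.804, 0.001]
contact_force: [1.3, 0.2, 0.2]
finger_gap: 0.649
```

Run:
```python
from h import *
s=st(); im,d,m=snap('wrist','w18');print(np.degrees(np.arctan2(*tool(s)[1][[1,0],1])))
```

```text
{'clock': 19.767, 'qpos': [-0.135, 0.501, 1.446, 0.0, 1.19, -0.433], 'qvel': [0.776, -0.183, 0.42, 0.003, -0.2, 1.951], 'joint_torque': [-14.611, -89.014, -38.529, -0.386, 1.098, -6.82], 'eef_pos': [0.605, -0.022, 0.211], 'eef_rot': [0.002, 0.594, 0.804, 0.001], 'contact_force': [1.274, 0.213, 0.15], 'wrist_torque': [-0.043, -0.019, 0.016], 'finger_gap': 0.649}
17.096492502665193
```

View pics/w18.png

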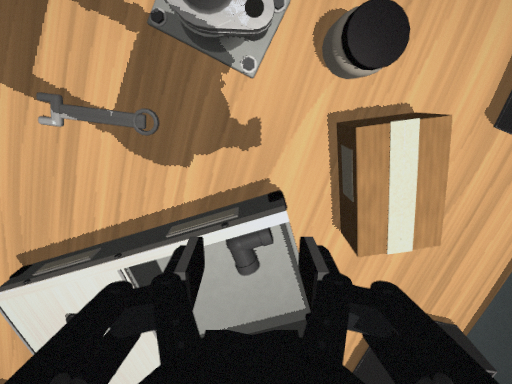

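Request:
carry_out(steps=[[-0.6,4,0,0,0,0,0.35],[-1.2,8,0,0,0,0,0.35],[-1.8,12,0,0,0,0,0.35],[-2.4,16,0,0,0,0,0.35],[-3,20,0,0,0,0,0.35],[-3.6,24,0,0,0,0,0.35],[-4.2,28,0,0,0,0,0.35],[-4.8,32,0,0,0,0,0.35]])

```text
clock: 20.48
eef_pos: [0.5556, 0.2997, 0.2092]
eef_rot: [0.0, 0.591, 0.806, 0.0]
contact_force: [0.9, -0.7, 0.2]
finger_gap: 0.648
```

Request:
carry_out(steps=[[-0.2,1,-3,0,0,0,0.35],[-0.2,1,-6,0,0,0,0.35],[-0.2,1,-8,0,0,0,0.35],[-0.2,1,-8,0,0,0,0.35],[-0.2,1,-8,0,0,0,0.35]])

```text
clock: 20.9
eef_pos: [0.554, 0.3076, 0.1285]
eef_rot: [-0.0, 0.591, 0.806, -0.001]
contact_force: [-0.2, -0.7, 0.1]
finger_gap: 0.647
```

Run:
```python
from h import *
s=st(); im,d,m=snap('wrist','w19');print(np.degrees(np.arctan2(*tool(s)[1][[1,0],1])))
```

```text
{'clock': 20.9, 'qpos': [0.413, 0.634, 1.447, -0.0, 1.062, 0.108], 'qvel': [-0.006, -0.034, -0.031, 0.001, 0.01, 0.002], 'joint_torque': [0.727, -88.677, -29.153, 0.021, -0.456, -0.002], 'eef_pos': [0.554, 0.308, 0.129], 'eef_rot': [-0.0, 0.591, 0.806, -0.001], 'contact_force': [-0.23, -0.69, 0.109], 'wrist_torque': [-0.027, 0.056, 0.045], 'finger_gap': 0.647}
17.482423501763737
```

View pics/w19.png

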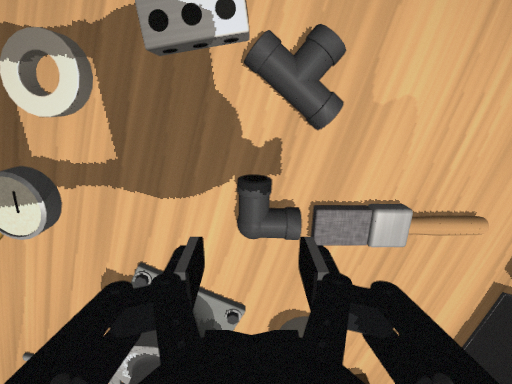

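Run:
```python
from h import *
objs('w19',(165,245,225,303))
objs('w19',(20,140,235,350))
```

```text
px [264. 211.] n 2922 ctr [0.5726 0.3002] size [0.0591 0.0582] ang 15.3 zmax 0.033 occ {(-1, -1): 440, (-1, 1): 630, (1, -1): 512, (1, 1): 0} meanoff(e1,e2) [-0.0046 -0.0021]
px [242.  30.] n 297 ctr [0.5047 0.4353] size [0.0119 0.0122] ang 23.4 zmax 0.034 occ {(-1, -1): 45, (-1, 1): 16, (1, -1): 55, (1, 1): 19} meanoff(e1,e2) [ 0.0005 -0.0017]
px [301.  72.] n 5771 ctr [0.5624 0.4244] size [0.0599 0.0851] ang 66.7 zmax 0.033 occ {(-1, -1): 1171, (-1, 1): 1299, (1, -1): 173, (1, 1): 203} meanoff(e1,e2) [-0.0065  0.0009]
```

Request:
carry_out(steps=[[0,0.7,-1,0,0,-0.026,0.45],[0,0.7,-3,0,0,-0.026,0.45],[0,0.7,-7,0,0,-0.026,0.45],[0,0.7,-9.5,0,0,-0.026,0.45],[0,0.7,-10.1,0,0,-0.026,0.45],[0,0.7,-10.1,0,0,-0.026,0.7],[0,0.7,-10.1,0,0,-0.026,1],[0,0.7,-10.1,0,0,-0.026,1]])

```text
clock: 21.62
eef_pos: [0.5555, 0.3152, 0.0298]
eef_rot: [0.001, 0.602, 0.799, 0.001]
contact_force: [0.4, -0.2, -1.5]
finger_gap: 0.353
```

Request:
carry_out(steps=[[0,0,0,0,0,0,1],[0,0,0,0,0,0,1],[0,0,2,0,0,0,1],[0,0,6,0,0,0,1],[0,0,10,0,0,0,1],[0,0,14,0,0,0,1],[0,0,18,0,0,0,1],[0,0,19,0,0,0,1]])

```text
clock: 22.28
eef_pos: [0.5563, 0.3157, 0.2249]
eef_rot: [0.002, 0.602, 0.799, 0.004]
contact_force: [2.0, 0.5, -1.2]
finger_gap: 0.35
```

Run:
```python
from h import *
s=st(); im,d,m=snap('wrist','w20');print(np.degrees(np.arctan2(*tool(s)[1][[1,0],1])))
```

```text
{'clock': 22.283, 'qpos': [0.423, 0.532, 1.344, 0.0, 1.256, 0.144], 'qvel': [0.0, -0.062, -0.073, -0.001, 0.156, -0.0], 'joint_torque': [0.054, -88.009, -34.383, -0.068, 1.738, 0.008], 'eef_pos': [0.556, 0.316, 0.225], 'eef_rot': [0.002, 0.602, 0.799, 0.004], 'contact_force': [1.994, 0.495, -1.176], 'wrist_torque': [0.108, -0.001, -0.024], 'finger_gap': 0.35}
15.991484602728839
```

View pics/w20.png

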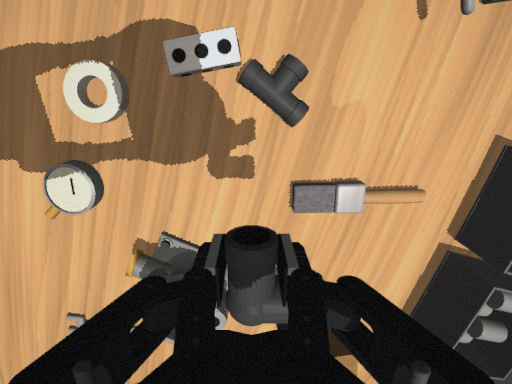

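Request:
carry_out(steps=[[0.9,-4,0,0,0,0.05,1],[1.8,-8,0,0,0,0.1,1],[2.7,-12,0,0,0,0.15,1],[3.6,-16,0,0,0,0.2,1],[4.5,-20,0,0,0,0.25,1],[5.4,-24,0,0,0,0.3,1],[6.3,-28,0,0,0,0.326,1],[7.2,-32,0,0,0,0.326,1]])

```text
clock: 23.0
eef_pos: [0.6258, -0.0072, 0.2168]
eef_rot: [-0.0, 0.463, 0.886, -0.0]
contact_force: [1.9, -0.1, -2.0]
finger_gap: 0.352
```

Request:
carry_out(steps=[[0.9,-4,0,0,0,0,1],[1.8,-8,0,0,0,0,1],[2.7,-12,-2,0,0,0,1],[3.6,-16,-5,0,0,0,1],[4.5,-18.8,-8,0,0,0,1],[4.5,-18.8,-10,0,0,0,1],[4.5,-18.8,-10,0,0,0,1]])

```text
clock: 23.58
eef_pos: [0.6683, -0.1952, 0.1107]
eef_rot: [-0.004, 0.466, 0.885, -0.001]
contact_force: [-2.4, 0.7, -3.0]
finger_gap: 0.352
```

Run:
```python
from h import *
s=st(); im,d,m=snap('wrist','w21');print(np.degrees(np.arctan2(*tool(s)[1][[1,0],1])))
```

```text
{'clock': 23.583, 'qpos': [-0.37, 0.733, 1.28, -0.0, 1.137, -0.972], 'qvel': [0.047, -0.072, -0.014, 0.011, 0.093, 0.027], 'joint_torque': [-2.614, -111.314, -40.5, -0.151, -2.275, -0.604], 'eef_pos': [0.668, -0.195, 0.111], 'eef_rot': [-0.004, 0.466, 0.885, -0.001], 'contact_force': [-2.384, 0.691, -2.991], 'wrist_torque': [0.04, 0.173, 0.085], 'finger_gap': 0.352}
34.50027920252943
```

View pics/w21.png

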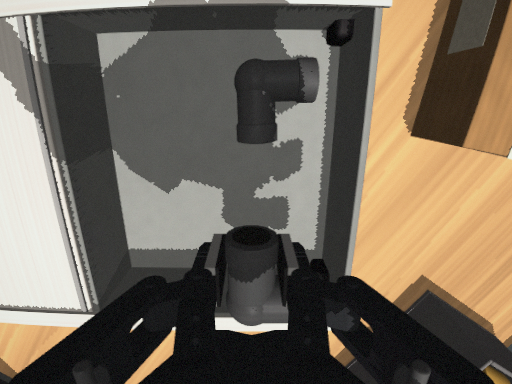

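Request:
carry_out(steps=[[0,0,-3,0,0,0,1],[0,0,-6,0,0,0,1],[0,0,-7,0,0,0,1],[0,0,-7.4,0,0,0,1],[0,0,-7.4,0,0,0,1],[0,0,-7.4,0,0,0,0.5],[0,0,-7.4,0,0,0,0.4],[0,0,-7.4,0,0,0,0.4]])

```text
clock: 24.3
eef_pos: [0.6722, -0.1935, 0.0453]
eef_rot: [0.001, 0.464, 0.886, 0.0]
contact_force: [-0.1, -1.2, 0.9]
finger_gap: 0.6
```

Request:
carry_out(steps=[[0,0,0,0,0,0,0.35],[0,0,3,0,0,0,0.35],[0,0,7,0,0,0,0.35],[0,0,11,0,0,0,0.35],[0,0,15,0,0,0,0.35],[-1,4,17,0,0,0.1,0.35],[-2,8,17,0,0,0.2,0.35],[-3,12,17,0,0,0.3,0.35]])

```text
clock: 24.97
eef_pos: [0.6423, -0.0756, 0.2159]
eef_rot: [0.002, 0.325, 0.946, 0.0]
contact_force: [1.6, 1.5, -0.3]
finger_gap: 0.646
```

Run:
```python
from h import *
s=st(); im,d,m=snap('wrist','w22');snap('top','t22');print(np.degrees(np.arctan2(*tool(s)[1][[1,0],1])))
```

```text
{'clock': 24.967, 'qpos': [-0.21, 0.552, 1.331, 0.0, 1.254, -1.118], 'qvel': [0.703, -0.242, 0.547, 0.005, -0.264, -0.511], 'joint_torque': [-14.185, -94.669, -41.227, -0.419, 1.277, 1.588], 'eef_pos': [0.642, -0.076, 0.216], 'eef_rot': [0.002, 0.325, 0.946, 0.0], 'contact_force': [1.582, 1.485, -0.269], 'wrist_torque': [-0.022, -0.005, -0.001], 'finger_gap': 0.646}
52.03413588446015
```

View pics/w22.png

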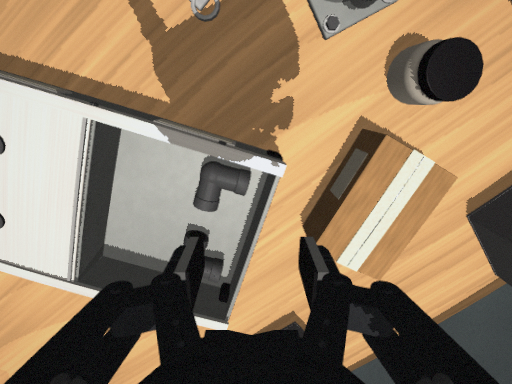

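View pics/t22.png

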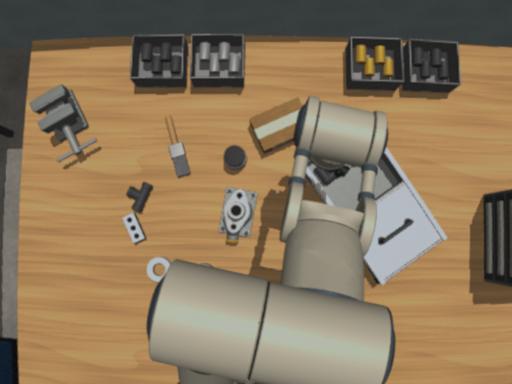

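Request:
carry_out(steps=[[-0.5,4,0,0,0,-0.12,0.35],[-1,8,0,0,0,-0.24,0.35],[-1.5,12,0,0,0,-0.36,0.35],[-2,16,0,0,0,-0.48,0.35],[-2.5,20,0,0,0,-0.6,0.35],[-3,24,0,0,0,-0.72,0.35],[-3.5,28,0,0,0,-0.84,0.35],[-4,32,0,0,0,-0.96,0.35]])

```text
clock: 25.73
eef_pos: [0.6035, 0.2315, 0.214]
eef_rot: [0.0, 0.716, 0.698, 0.0]
contact_force: [1.2, -0.7, 0.5]
finger_gap: 0.65
```

Request:
carry_out(steps=[[-0.5,4,0,0,0,-0.12,0.35],[-1.2,8,0,0,0,-0.24,0.35],[-2,12,-1,0,0,-0.35,0.35],[-3,15.5,-3,0,0,-0.35,0.35],[-3,17,-6,0,0,-0.35,0.35],[-3,17,-8,0,0,-0.35,0.35],[-3,17,-8,0,0,-0.35,0.35]])

```text
clock: 26.32
eef_pos: [0.5715, 0.3998, 0.1292]
eef_rot: [-0.0, 0.824, 0.566, -0.003]
contact_force: [0.1, -0.7, -1.1]
finger_gap: 0.652
```

Run:
```python
from h import *
s=st(); im,d,m=snap('wrist','w23');print(np.degrees(np.arctan2(*tool(s)[1][[1,0],1])))
```

```text
{'clock': 26.317, 'qpos': [0.525, 0.713, 1.264, -0.0, 1.17, 0.892], 'qvel': [-0.032, -0.055, -0.039, -0.003, 0.075, -0.006], 'joint_torque': [3.365, -106.2, -37.876, 0.285, -1.904, 0.269], 'eef_pos': [0.571, 0.4, 0.129], 'eef_rot': [-0.0, 0.824, 0.566, -0.003], 'contact_force': [0.055, -0.749, -1.064], 'wrist_torque': [-0.023, 0.075, -0.009], 'finger_gap': 0.652}
-21.002349353836635
```

View pics/w23.png

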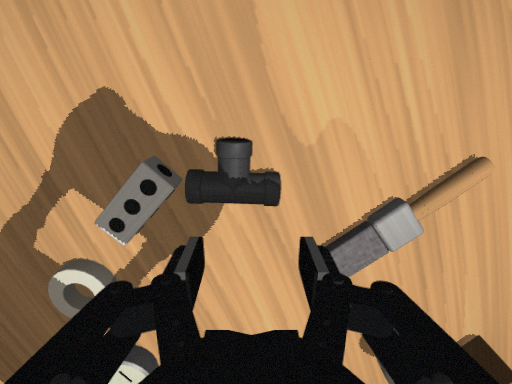

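Run:
```python
from h import *
objs('w23',(125,215,180,290))
objs('w23',(140,250,85,181))
```

```text
px [233. 178.] n 4216 ctr [0.5632 0.4246] size [0.0608 0.084 ] ang 67.3 zmax 0.033 occ {(-1, -1): 796, (-1, 1): 788, (1, -1): 160, (1, 1): 138} meanoff(e1,e2) [-0.0041 -0.    ]
px [137. 200.] n 3603 ctr [0.4689 0.4319] size [0.0814 0.0372] ang 26.3 zmax 0.034 occ {(-1, -1): 443, (-1, 1): 456, (1, -1): 584, (1, 1): 608} meanoff(e1,e2) [0.0038 0.0001]
```

Request:
carry_out(steps=[[-0.1,2,-1,0,0,-0.035,0.4],[-0.2,4.1,-2,0,0,-0.035,0.4],[-0.2,4.1,-5,0,0,-0.035,0.4],[-0.2,4.1,-8,0,0,-0.035,0.4],[-0.2,4.1,-10.2,0,0,-0.035,0.4],[-0.2,4.1,-10.2,0,0,-0.035,0.4],[-0.2,4.1,-10.2,0,0,-0.035,0.8],[-0.2,4.1,-10.2,0,0,-0.035,1]])

```text
clock: 27.03
eef_pos: [0.5733, 0.4411, 0.0343]
eef_rot: [-0.0, 0.835, 0.551, 0.002]
contact_force: [-2.3, -2.1, 3.0]
finger_gap: 0.343
```

Request:
carry_out(steps=[[0,0,0,0,0,0,1],[0,0,0,0,0,0,1],[0,0,0,0,0,0,1],[0,0,3,0,0,0,1],[0,0,7,0,0,0,1],[0,0,11,0,0,0,1],[0,0,15,0,0,0,1],[0,0,19,0,0,0,1]], squeeze=60)

```text
clock: 27.7
eef_pos: [0.5717, 0.4406, 0.225]
eef_rot: [-0.0, 0.834, 0.551, 0.001]
contact_force: [1.8, -0.1, -3.8]
finger_gap: 0.328
```

Run:
```python
from h import *
s=st(); im,d,m=snap('wrist','w24');print(np.degrees(np.arctan2(*tool(s)[1][[1,0],1])))
```

```text
{'clock': 27.7, 'qpos': [0.574, 0.654, 1.104, 0.0, 1.383, 0.977], 'qvel': [-0.002, -0.404, -0.545, -0.0, 0.944, 0.0], 'joint_torque': [0.275, -102.625, -36.845, -0.046, -2.769, 0.002], 'eef_pos': [0.572, 0.441, 0.225], 'eef_rot': [-0.0, 0.834, 0.551, 0.001], 'contact_force': [1.814, -0.135, -3.755], 'wrist_torque': [0.138, -0.082, -0.063], 'finger_gap': 0.328}
-23.099306577319954
```

View pics/w24.png

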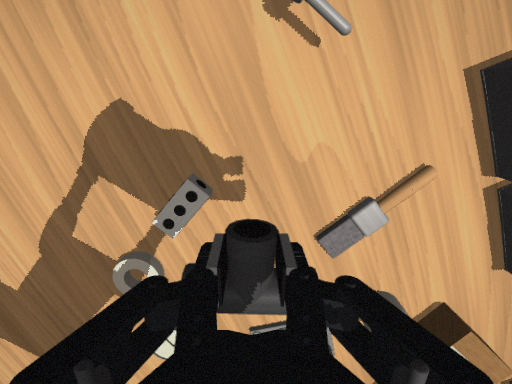

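Request:
carry_out(steps=[[0.4,-4.1,0,0,0,-0.06,1],[0.8,-8.2,0,0,0,-0.12,1],[1.2,-12.3,0,0,0,-0.18,1],[1.6,-16.4,0,0,0,-0.24,1],[2,-20.5,0,0,0,-0.3,1],[2.4,-24.6,0,0,0,-0.36,1],[2.8,-28.7,0,0,0,-0.42,1],[3.2,-32.8,0,0,0,-0.48,1]])

```text
clock: 28.42
eef_pos: [0.6038, 0.1108, 0.2227]
eef_rot: [0.0, 0.942, 0.336, 0.001]
contact_force: [1.0, 0.2, -2.8]
finger_gap: 0.327
```

Request:
carry_out(steps=[[0.4,-4,0,0,0,-0.08,1],[0.8,-8,0,0,0,-0.08,1],[1.2,-12,0,0,0,-0.08,1],[1.6,-16,0,0,0,-0.08,1],[2,-20,0,0,0,-0.08,1],[2.4,-24,0,0,0,-0.08,1],[2.6,-28,0,0,0,-0.08,1],[2.8,-31.5,-2,0,0,-0.08,1]])

```text
clock: 29.08
eef_pos: [0.6335, -0.2057, 0.2059]
eef_rot: [0.003, 0.954, 0.299, 0.003]
contact_force: [1.7, -0.3, -3.1]
finger_gap: 0.332
```

Request:
carry_out(steps=[[0,-2,-4,0,0,0,1],[0,-4,-7,0,0,0,1],[0,-4,-9,0,0,0,1],[0,-4,-9,0,0,0,1]])

```text
clock: 29.42
eef_pos: [0.6295, -0.2426, 0.1077]
eef_rot: [-0.002, 0.954, 0.298, -0.002]
contact_force: [-1.1, 0.6, -3.3]
finger_gap: 0.336
```

Run:
```python
from h import *
s=st(); im,d,m=snap('wrist','w25');print(np.degrees(np.arctan2(*tool(s)[1][[1,0],1])))
```

```text
{'clock': 29.417, 'qpos': [-0.456, 0.709, 1.346, 0.0, 1.092, 0.509], 'qvel': [0.032, -0.065, -0.043, 0.007, 0.08, 0.01], 'joint_torque': [-3.139, -103.165, -35.754, -0.34, -2.104, -0.302], 'eef_pos': [0.629, -0.243, 0.108], 'eef_rot': [-0.002, 0.954, 0.298, -0.002], 'contact_force': [-1.105, 0.608, -3.343], 'wrist_torque': [0.147, 0.024, -0.025], 'finger_gap': 0.336}
-55.293655571780114
```

View pics/w25.png

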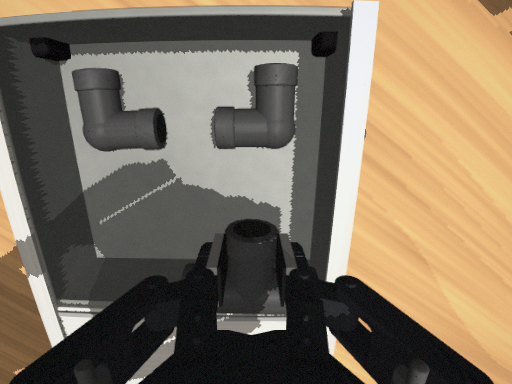

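Request:
carry_out(steps=[[0,0,-3,0,0,0,1],[0,0,-6,0,0,0,1],[0,0,-7,0,0,0,1],[0,0,-7.2,0,0,0,1],[0,0,-7.2,0,0,0,1],[0,0,-7.2,0,0,0,1]])

```text
clock: 29.97
eef_pos: [0.633, -0.2421, 0.0416]
eef_rot: [0.001, 0.954, 0.3, 0.001]
contact_force: [-0.0, 0.5, -3.2]
finger_gap: 0.331
```

Request:
carry_out(steps=[[0,0,-0.3,0,0,0,1],[0,0,-0.3,0,0,0,0.6],[0,0,-0.3,0,0,0,0.45],[0,0,-0.3,0,0,0,0.4],[0,0,3,0,0,0,0.4],[0,0,7,0,0,0,0.4],[0,0,11,0,0,0,0.4],[0,0,15,0,0,0,0.4]])

```text
clock: 30.63
eef_pos: [0.6316, -0.2421, 0.1916]
eef_rot: [0.0, 0.954, 0.299, 0.0]
contact_force: [0.7, -0.6, -0.6]
finger_gap: 0.597
```

Request:
carry_out(steps=[[-0.6,4,1,0,0,-0.06,0.3],[-1.2,8,2,0,0,-0.12,0.3],[-1.8,12,2,0,0,-0.12,0.3],[-2.4,16,2,0,0,-0.12,0.3],[-3,20,2,0,0,-0.12,0.3],[-3.6,24,2,0,0,-0.12,0.3],[-4.2,28,2,0,0,-0.12,0.3],[-4.8,32,2,0,0,-0.12,0.3]])

```text
clock: 31.3
eef_pos: [0.5833, 0.0796, 0.2101]
eef_rot: [0.0, 0.97, 0.241, 0.0]
contact_force: [1.4, 0.5, -0.2]
finger_gap: 0.703
```

Run:
```python
from h import *
s=st(); im,d,m=snap('top','t26');print(np.degrees(np.arctan2(*tool(s)[1][[1,0],1])))
```

```text
{'clock': 31.3, 'qpos': [0.034, 0.481, 1.486, -0.0, 1.173, 1.117], 'qvel': [0.819, -0.025, 0.045, 0.001, -0.026, 0.815], 'joint_torque': [-11.22, -85.586, -33.311, -0.069, 0.296, -2.767], 'eef_pos': [0.583, 0.08, 0.21], 'eef_rot': [0.0, 0.97, 0.241, 0.0], 'contact_force': [1.415, 0.539, -0.151], 'wrist_torque': [-0.027, -0.028, 0.025], 'finger_gap': 0.703}
-62.060200095192
```

View pics/t26.png

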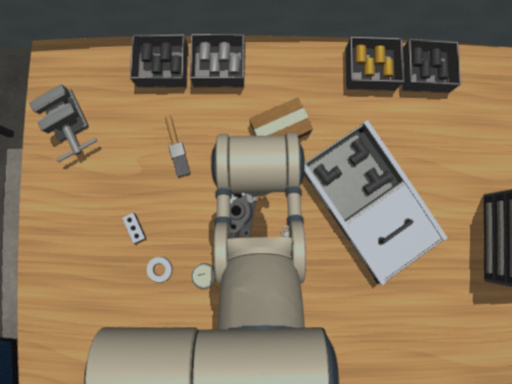

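Request:
carry_out(steps=[[-1,4,0,0,0,-0.03,0.3],[-2.2,8,0,0,0,-0.03,0.3],[-3.4,12,0,0,0,-0.03,0.3],[-4.6,16,0,0,0,-0.03,0.3],[-5.8,19.8,0,0,0,-0.03,0.3],[-7,23.6,0,0,0,-0.03,0.3],[-8.2,27.4,0,0,0,-0.03,0.3],[-9.5,31,0,0,0,-0.03,0.3]])

```text
clock: 32.02
eef_pos: [0.4881, 0.3899, 0.21]
eef_rot: [-0.0, 0.974, 0.227, 0.0]
contact_force: [0.9, -0.5, 0.1]
finger_gap: 0.702
```

Request:
carry_out(steps=[[-1,2,-3,0,0,0,0.3],[-1.5,3,-6,0,0,0,0.3],[-1.5,3,-9,0,0,0,0.3],[-1.5,3,-9,0,0,0,0.3]])

```text
clock: 32.35
eef_pos: [0.4711, 0.417, 0.1147]
eef_rot: [0.001, 0.974, 0.228, -0.003]
contact_force: [-1.3, -1.5, -1.2]
finger_gap: 0.701
```

Run:
```python
from h import *
s=st(); im,d,m=snap('wrist','w27');print(np.degrees(np.arctan2(*tool(s)[1][[1,0],1])))
objs('w27',(100,330,190,320))
```

```text
{'clock': 32.35, 'qpos': [0.63, 0.648, 1.465, -0.0, 1.036, 1.741], 'qvel': [-0.026, -0.066, -0.059, -0.001, 0.113, -0.006], 'joint_torque': [2.275, -96.939, -33.969, 0.185, -2.74, 0.202], 'eef_pos': [0.471, 0.417, 0.115], 'eef_rot': [0.001, 0.974, 0.228, -0.003], 'contact_force': [-1.324, -1.455, -1.243], 'wrist_torque': [-0.093, -0.01, 0.004], 'finger_gap': 0.701}
-63.687586915145836
px [234. 194.] n 4171 ctr [0.4689 0.4314] size [0.081  0.0367] ang 25.8 zmax 0.034 occ {(-1, -1): 558, (-1, 1): 558, (1, -1): 691, (1, 1): 720} meanoff(e1,e2) [0.003  0.0001]
px [251. 308.] n 2353 ctr [0.3608 0.3599] size [0.0562 0.0703] ang 13.3 zmax 0.023 occ {(-1, -1): 0, (-1, 1): 0, (1, -1): 0, (1, 1): 1} meanoff(e1,e2) [0.0052 0.0281]
```

View pics/w27.png

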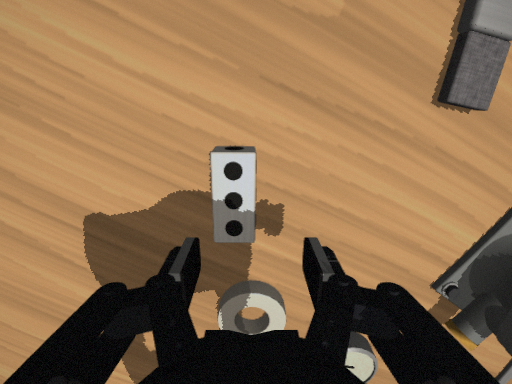

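Request:
carry_out(steps=[[-0.2,1.4,-2,0,0,0,0.3],[-0.3,1.4,-5,0,0,0,0.3],[-0.3,1.4,-8,0,0,0,0.3],[-0.3,1.4,-9.3,0,0,0,0.3],[-0.3,1.4,-9.3,0,0,0,0.3],[-0.3,1.4,-9.3,0,0,0,0.5],[-0.3,1.4,-9.3,0,0,0,1],[-0.3,1.4,-9.3,0,0,0,1]])

```text
clock: 33.07
eef_pos: [0.4721, 0.4325, 0.0291]
eef_rot: [-0.001, 0.974, 0.227, 0.002]
contact_force: [-0.1, -1.9, 7.5]
finger_gap: 0.409
```

Request:
carry_out(steps=[[0,0,0,0,0,0,1],[0,0,0,0,0,0,1],[0,0,0,0,0,0,1],[0,0,3,0,0,0,1],[0,0,7,0,0,0,1],[0,0,11,0,0,0,1],[0,0,15,0,0,0,1],[0,0,19,0,0,0,1]])

```text
clock: 33.73
eef_pos: [0.4707, 0.4316, 0.2205]
eef_rot: [-0.0, 0.974, 0.227, 0.001]
contact_force: [1.3, 0.1, -2.5]
finger_gap: 0.408
```

Request:
carry_out(steps=[[0.6,-4.1,0,0,0,0.05,1],[1.2,-8.2,0,0,0,0.1,1],[1.8,-12.3,0,0,0,0.147,1],[2.4,-16.4,0,0,0,0.147,1],[3,-20.5,0,0,0,0.147,1],[3.6,-24.6,0,0,0,0.147,1],[4.2,-28.7,0,0,0,0.147,1],[4.8,-32.8,0,0,0,0.147,1]])

```text
clock: 34.4
eef_pos: [0.5189, 0.1018, 0.2184]
eef_rot: [0.0, 0.955, 0.298, 0.001]
contact_force: [0.8, 0.9, -2.7]
finger_gap: 0.407
```

Request:
carry_out(steps=[[0.6,-4,0,0,0,0,1],[1.2,-8,0,0,0,0,1],[1.8,-12,0,0,0,0,1],[2.4,-16,0,0,0,0,1],[3,-20,0,0,0,0,1],[3.6,-24,-3,0,0,0,1],[4.3,-27.1,-6,0,0,0,1],[4.3,-27.1,-9,0,0,0,1]])

```text
clock: 35.07
eef_pos: [0.5644, -0.1726, 0.129]
eef_rot: [0.003, 0.955, 0.296, 0.003]
contact_force: [1.8, -0.0, -2.7]
finger_gap: 0.403
```

Run:
```python
from h import *
s=st(); im,d,m=snap('wrist','w28');print(np.degrees(np.arctan2(*tool(s)[1][[1,0],1])))
```

```text
{'clock': 35.067, 'qpos': [-0.397, 0.579, 1.569, -0.001, 0.985, 0.572], 'qvel': [-0.083, 0.655, 0.348, 0.018, -0.961, -0.078], 'joint_torque': [-0.568, -99.003, -29.738, -0.074, 4.825, -0.861], 'eef_pos': [0.564, -0.173, 0.129], 'eef_rot': [0.003, 0.955, 0.296, 0.003], 'contact_force': [1.819, -0.006, -2.721], 'wrist_torque': [0.002, -0.049, -0.016], 'finger_gap': 0.403}
-55.50967049970046
```

View pics/w28.png

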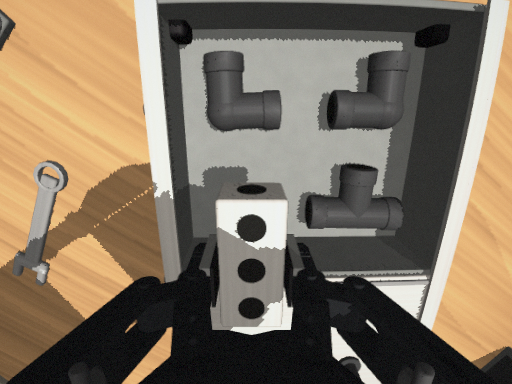

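Request:
carry_out(steps=[[0,0,-3,0,0,0,1],[0,0,-6,0,0,0,1],[0,0,-8,0,0,0,1],[0,0,-8.5,0,0,0,1],[0,0,-8.5,0,0,0,1],[0,0,-8.5,0,0,0,1]])

```text
clock: 35.62
eef_pos: [0.5626, -0.1673, 0.0432]
eef_rot: [0.001, 0.955, 0.298, 0.001]
contact_force: [0.2, -0.9, -2.8]
finger_gap: 0.405
```

Request:
carry_out(steps=[[0,0,-0.5,0,0,0,1],[0,0,-0.6,0,0,0,1],[0,0,-0.6,0,0,0,0.55],[0,0,-0.6,0,0,0,0.4],[0,0,-0.6,0,0,0,0.35],[0,0,3,0,0,0,0.35],[0,0,7,0,0,0,0.35],[0,0,11,0,0,0,0.35]])

```text
clock: 36.28
eef_pos: [0.5612, -0.167, 0.1527]
eef_rot: [-0.0, 0.955, 0.298, -0.001]
contact_force: [0.7, -0.6, 1.0]
finger_gap: 0.651
```

Request:
carry_out(steps=[[0,0,3,0,0,0,0.35],[-1.5,-2,6,0,0,0.12,0.35],[-3,-4,6,0,0,0.24,0.35],[-4.5,-6,6,0,0,0.36,0.35],[-6,-8,6,0,0,0.48,0.35],[-6,-8,6,0,0,0.6,0.35],[-6,-8,6,0,0,0.72,0.35],[-6,-8,6,0,0,0.84,0.35]])

```text
clock: 36.95
eef_pos: [0.5014, -0.2476, 0.2118]
eef_rot: [0.0, 0.749, 0.663, 0.0]
contact_force: [-0.1, 0.6, -0.8]
finger_gap: 0.65
```

Request:
carry_out(steps=[[0,0,0,0,0,0.12,0.35],[0,0,0,0,0,0.24,0.35],[0,0,0,0,0,0.36,0.35],[0,0,0,0,0,0.48,0.35],[0,0,0,0,0,0.6,0.35],[0,0,0,0,0,0.73,0.35],[0,0,0,0,0,0.73,0.35]])

```text
clock: 37.53
eef_pos: [0.5018, -0.2472, 0.2117]
eef_rot: [0.0, 0.462, 0.887, -0.0]
contact_force: [-0.5, 0.4, 0.3]
finger_gap: 0.648
```

Run:
```python
from h import *
s=st(); im,d,m=snap('wrist','w29');print(np.degrees(np.arctan2(*tool(s)[1][[1,0],1])))
P=cloud(m,d);h=P[...,2]
mk=(h>0.095)&(h<.125)&(d>.1);mk[:,380:]=0
n,l,stt,c=cv2.connectedComponentsWithStats(mk.astype(np.uint8))
for i in range(1,n):
    if stt[i,4]>200: q=P[l==i];print(c[i],stt[i,4],q.mean(0),cv2.minAreaRect(q[:,:2].astype(np.float32)))
```

```text
{'clock': 37.533, 'qpos': [-0.564, 0.441, 1.556, 0.0, 1.144, -1.175], 'qvel': [0.0, 0.002, 0.001, 0.001, -0.003, 0.183], 'joint_torque': [-0.005, -78.837, -34.095, -0.002, -0.007, -4.295], 'eef_pos': [0.502, -0.247, 0.212], 'eef_rot': [0.0, 0.462, 0.887, -0.0], 'contact_force': [-0.512, 0.355, 0.274], 'wrist_torque': [0.043, -0.001, 0.042], 'finger_gap': 0.648}
34.99096408360235
[191.89662028 198.52882704] 1006 [ 0.45793309 -0.2795401   0.10821252] ((0.45911696553230286, -0.28307628631591797), (0.012359234504401684, 0.07292387634515762), 34.51911163330078)
[ 13.42015504 352.24496124] 645 [ 0.37682614 -0.58367728  0.10753237] ((0.3729444444179535, -0.5807793140411377), (0.047336872667074203, 0.0149332070723176), 0.5854311585426331)
```

View pics/w29.png

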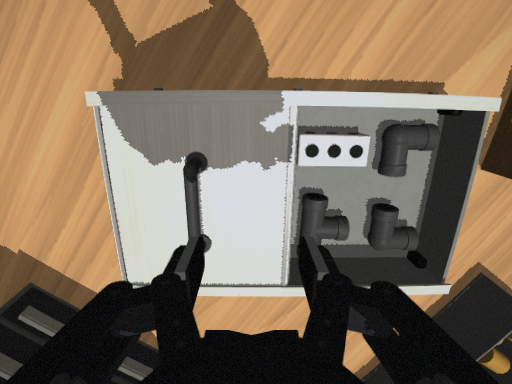

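Request:
carry_out(steps=[[-2,-2.5,0,0,0,0,0.35],[-3.5,-4.7,-1,0,0,0,0.35],[-3.5,-4.7,-5,0,0,0,0.35],[-3.5,-4.7,-8,0,0,0,0.35],[-3.5,-4.7,-10.2,0,0,0,0.35],[-3.5,-4.7,-10.2,0,0,0,0.35],[-3.5,-4.7,-10.2,0,0,0,0.35]])

```text
clock: 38.17
eef_pos: [0.4665, -0.2939, 0.1092]
eef_rot: [-0.001, 0.466, 0.885, 0.0]
contact_force: [-0.1, -1.1, -0.3]
finger_gap: 0.652
```

Request:
carry_out(steps=[[0,0,0,0,0,0,0.7],[0,0,0,0,0,0,1],[0,0,0,0,0,0,1],[0,0,0,0,0,0,1],[0,0,0,0,0,0,1],[0,0,0,0,0,0,1]], squeeze=40)

```text
clock: 38.67
eef_pos: [0.4676, -0.2943, 0.1107]
eef_rot: [0.001, 0.465, 0.885, 0.0]
contact_force: [1.7, 3.3, 10.8]
finger_gap: 0.12
```

Request:
carry_out(steps=[[0.82,0.57,0,0,0,0,1],[2.5,1.7,0,0,0,0,1],[5,3.46,0,0,0,0,1],[7.5,5.19,0,0,0,0,1],[10,6.92,0,0,0,0,1],[12.5,8.65,0,0,0,0,1],[14.5,10.04,0,0,0,0,1],[15.5,10.73,0,0,0,0,1]])

```text
clock: 39.33
eef_pos: [0.6248, -0.1857, 0.1108]
eef_rot: [0.002, 0.464, 0.886, 0.0]
contact_force: [-0.2, -4.3, 9.2]
finger_gap: 0.124
```

Request:
carry_out(steps=[[0.1,0.07,0,0,0,0,1],[0.2,0.14,0,0,0,0,1],[0.3,0.21,0,0,0,0,1],[0.4,0.28,0,0,0,0,1],[0.5,0.35,0,0,0,0,1]])

```text
clock: 39.75
eef_pos: [0.6273, -0.184, 0.1108]
eef_rot: [0.001, 0.465, 0.885, -0.0]
contact_force: [-1.4, -2.9, 8.2]
finger_gap: 0.121
```

Request:
carry_out(steps=[[0.1,0.07,0,0,0,0,1],[0.2,0.14,0,0,0,0,1],[0.3,0.21,0,0,0,0,1],[0.3,0.21,0,0,0,0,1]])

```text
clock: 40.08
eef_pos: [0.6283, -0.1833, 0.1107]
eef_rot: [-0.0, 0.465, 0.885, -0.002]
contact_force: [-16.3, -15.5, 16.0]
finger_gap: 0.121
```

Request:
carry_out(steps=[[-0.1,-0.07,0,0,0,0,0.8],[-0.1,-0.07,0,0,0,0,0.4],[-0.1,-0.07,0,0,0,0,0.3],[-0.1,-0.07,0,0,0,0,0.3],[-0.1,-0.07,3,0,0,0,0.3],[-0.1,-0.07,7,0,0,0,0.3],[-1,-1,11,0,0,0,0.3],[-3,-3,14,0,0,0,0.3]])

```text
clock: 40.75
eef_pos: [0.6015, -0.2099, 0.2524]
eef_rot: [0.001, 0.464, 0.886, 0.0]
contact_force: [0.6, -1.4, -0.1]
finger_gap: 0.701
```

Run:
```python
from h import *
s=st(); im,d,m=snap('wrist','w30')
P=cloud(m,d)
o=np.array([.547,-.240]);yd=np.array([.822,.569])
for v in (150,170,190):
    print(v,[(u,int(im[v,u].mean()),round(float((P[v,u,:2]-o)@yd),4),round(float(P[v,u,2]),3)) for u in range(370,470,6)])
```

```text
{'clock': 40.75, 'qpos': [-0.43, 0.506, 1.311, 0.001, 1.322, -1.037], 'qvel': [-0.541, -0.551, -0.0, -0.016, 0.552, -0.535], 'joint_torque': [11.839, -80.147, -36.809, 0.308, -0.695, 2.626], 'eef_pos': [0.601, -0.21, 0.252], 'eef_rot': [0.001, 0.464, 0.886, 0.0], 'contact_force': [0.602, -1.39, -0.099], 'wrist_torque': [-0.052, -0.069, -0.045], 'finger_gap': 0.701}
150 [(370, 144, 0.2303, 0.0), (376, 159, 0.2384, 0.002), (382, 143, 0.2477, 0.001), (388, 156, 0.2566, 0.0), (394, 153, 0.2653, 0.001), (400, 150, 0.2751, -0.001), (406, 145, 0.2831, 0.001), (412, 144, 0.2923, 0.0), (418, 127, 0.3013, 0.0), (424, 110, 0.2678, 0.065), (430, 106, 0.2741, 0.067), (436, 109, 0.2831, 0.065), (442, 113, 0.2907, 0.065), (448, 106, 0.2981, 0.065), (454, 192, 0.3058, 0.065), (460, 141, 0.313, 0.066), (466, 196, 0.321, 0.066)]
170 [(370, 154, 0.234, 0.001), (376, 158, 0.243, 0.001), (382, 150, 0.2521, 0.001), (388, 145, 0.2608, 0.001), (394, 148, 0.27, 0.001), (400, 137, 0.2795, 0.0), (406, 132, 0.2885, 0.001), (412, 138, 0.2979, 0.0), (418, 149, 0.3068, 0.001), (424, 148, 0.3156, 0.001), (430, 142, 0.3247, 0.002), (436, 138, 0.3347, 0.001), (442, 142, 0.3441, 0.001), (448, 150, 0.3537, 0.001), (454, 147, 0.3641, -0.0), (460, 142, 0.3733, 0.0), (466, 132, 0.3838, -0.0)]
190 [(370, 148, 0.2391, -0.0), (376, 144, 0.248, 0.0), (382, 139, 0.2569, 0.001), (388, 140, 0.266, 0.001), (394, 144, 0.2758, 0.0), (400, 151, 0.2843, 0.001), (406, 147, 0.2941, 0.001), (412, 146, 0.3034, 0.001), (418, 139, 0.3139, -0.001), (424, 143, 0.3225, 0.001), (430, 152, 0.3331, -0.001), (436, 149, 0.3414, 0.001), (442, 142, 0.3507, 0.002), (448, 134, 0.3618, 0.0), (454, 142, 0.3709, 0.001), (460, 144, 0.3815, 0.0), (466, 140, 0.3907, 0.001)]
```

View pics/w30.png

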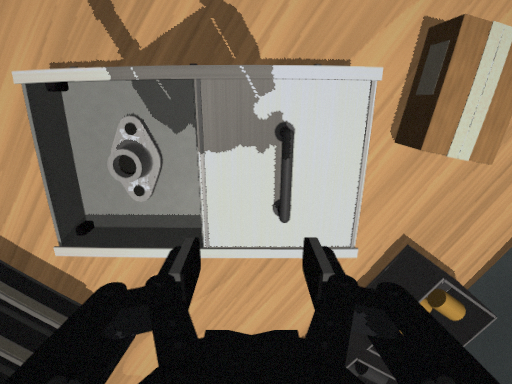

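Request:
carry_out(steps=[[-2,4,0,0,0,0.12,0],[-4,8,0,0,0,0.24,0],[-6,12,0,0,0,0.36,0],[-8,16,0,0,0,0.48,0],[-10,20,0,0,0,0.6,0],[-12,24,0,0,0,0.72,0],[-14,27,0,0,0,0.79,0],[-16,30,0,0,0,0.79,0]])

```text
clock: 41.47
eef_pos: [0.4425, 0.0844, 0.2495]
eef_rot: [0.0, 0.086, 0.996, 0.0]
contact_force: [1.1, 0.9, -0.1]
finger_gap: 0.999
```

Request:
carry_out(steps=[[-1.5,2,0,0,-0.1,0,0],[-3,4,0,0,-0.2,0,0],[-4.5,6,0,0,-0.3,0,0],[-5,7,0,0,-0.4,0,0],[-5,7,0,0,-0.5,0,0],[-5,7,0,0,-0.5,0,0]])

```text
clock: 41.97
eef_pos: [0.3903, 0.1532, 0.2485]
eef_rot: [0.248, 0.084, 0.965, 0.022]
contact_force: [-0.5, -0.5, -1.3]
finger_gap: 1.001
```

Run:
```python
from h import *
s=st(); im,d,m=snap('wrist','w31')
```

```text
{'clock': 41.967, 'qpos': [0.36, 0.064, 2.149, -0.373, 0.48, -0.744], 'qvel': [-0.059, 0.034, -0.145, 0.289, 0.247, -0.377], 'joint_torque': [2.577, -38.719, -31.714, -5.924, -8.163, 6.349], 'eef_pos': [0.39, 0.153, 0.249], 'eef_rot': [0.248, 0.084, 0.965, 0.022], 'contact_force': [-0.468, -0.527, -1.294], 'wrist_torque': [-0.031, 0.339, 0.007], 'finger_gap': 1.001}
```

View pics/w31.png

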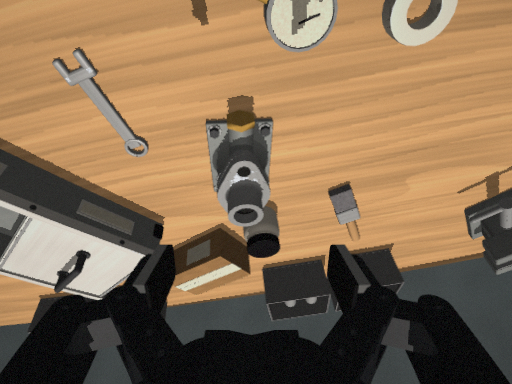

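Run:
```python
from h import *
im,d,m=load('w31')
cv2.imwrite('pics/w31b.png',cv2.resize(im[110:230,200:280],None,fx=5,fy=5,interpolation=cv2.INTER_CUBIC))
```

```text
(no output)
```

View pics/w31b.png

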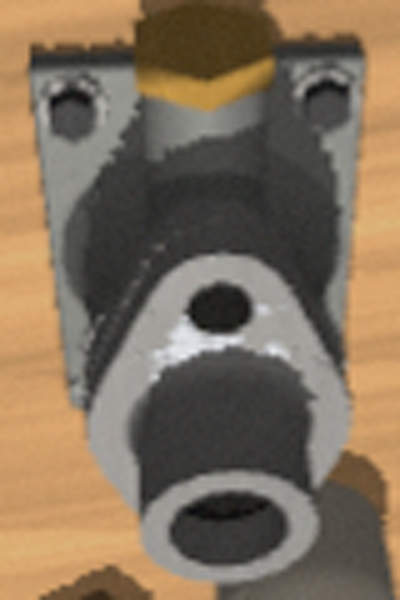

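Request:
carry_out(steps=[[0.5,-0.8,-2,0,0,0,0],[1,-0.8,-4,0,0,0,0],[1,-0.8,-6,0,0,0,0],[1,-0.8,-6,0,0,0,0],[1,-0.8,-6,0,0,0,0]])

```text
clock: 42.43
eef_pos: [0.4043, 0.1439, 0.1889]
eef_rot: [0.245, 0.086, 0.965, 0.02]
contact_force: [-1.1, 0.2, 0.0]
finger_gap: 0.998
```

Run:
```python
from h import *
s=st(); im,d,m=snap('wrist','w32')
cv2.imwrite('pics/w32b.png',cv2.resize(im[90:250,190:310],None,fx=5,fy=5,interpolation=cv2.INTER_CUBIC)[:, :])
cv2.imwrite('pics/w32b.png',cv2.resize(im[110:230,180:320],None,fx=5,fy=5,interpolation=cv2.INTER_CUBIC))
```

```text
{'clock': 42.433, 'qpos': [0.315, 0.218, 2.227, -0.606, 0.267, -0.526], 'qvel': [0.009, -0.043, -0.01, 0.035, 0.007, -0.03], 'joint_torque': [-0.291, -40.166, -20.018, -2.609, -3.069, 2.106], 'eef_pos': [0.404, 0.144, 0.189], 'eef_rot': [0.245, 0.086, 0.965, 0.02], 'contact_force': [-1.147, 0.236, 0.049], 'wrist_torque': [-0.022, 0.263, 0.029], 'finger_gap': 0.998}
```

View pics/w32b.png

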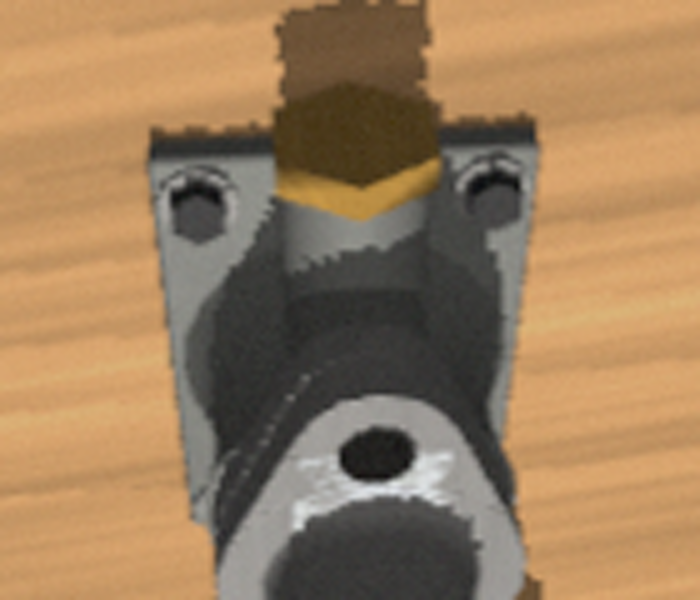

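Request:
carry_out(steps=[[-0.5,0,2,0,0,0,0],[-1,0,5,0,0,0,0],[-1,0,9,0,0.1,0,0],[-1,0,12,0,0.2,0,0],[-1,0,14,0,0.3,0,0],[-1,0,14,0,0.4,0,0],[-1,0,14,0,0.5,0,0],[-1,0,14,0,0.5,0,0]])

```text
clock: 43.15
eef_pos: [0.395, 0.1471, 0.3337]
eef_rot: [-0.002, 0.085, 0.996, 0.004]
contact_force: [-1.1, -0.3, -0.6]
finger_gap: 1.002
```

Run:
```python
from h import *
s=st(); snap('side','s33'); im,d,m=snap('top','t33')
```

```text
{'clock': 43.15, 'qpos': [0.208, 0.112, 1.675, 0.009, 1.355, -1.194], 'qvel': [-0.099, 0.271, -0.247, 0.112, 0.508, -0.115], 'joint_torque': [1.19, -57.457, -40.099, 0.665, 1.448, -0.646], 'eef_pos': [0.395, 0.147, 0.334], 'eef_rot': [-0.002, 0.085, 0.996, 0.004], 'contact_force': [-1.126, -0.323, -0.56], 'wrist_torque': [-0.06, -0.02, 0.006], 'finger_gap': 1.002}
```

View pics/s33.png

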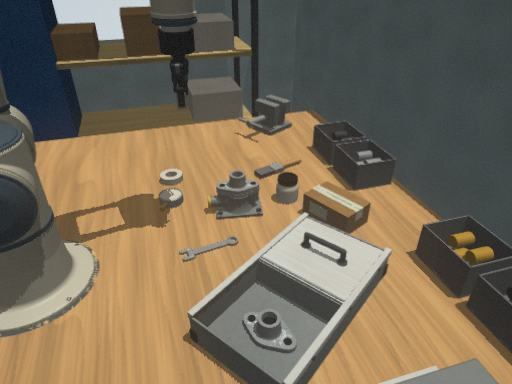

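View pics/t33.png

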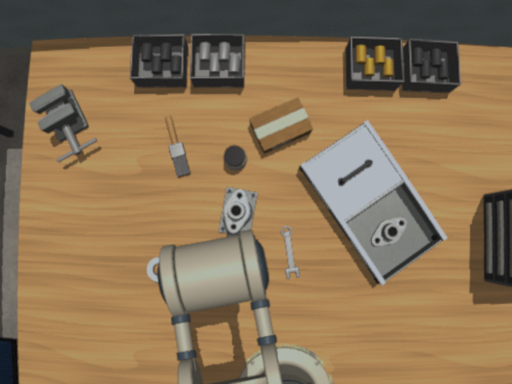

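Run:
```python
from h import *
flange('t33',(175,235,215,260),.07)
print(ctrl.sign_off())
```

```text
hub 125 ((0.516226589679718, 0.13857701420783997), 0.022093893960118294) ztop 0.11601006443768891
dark [232, 206, 8, 9, 60] [235.5 210. ] [0.5172 0.1392 0.082 ] dist 0.001141526990398353
the job is handed in; nothing more can be done
None
```

The job is done and handed in at about 43 s of the 210 s allowed.

- **Worn flange:** it went from the pad into the used-parts bay. The last top and side pictures show it lying flat there, hub up.
- **Cover and new flange:** I slid the cover to its stop over the used-parts bay. Then I lifted the new flange out of the spares bay and set it hub up on the pad.
- **Fittings:** both elbows, the tee and the manifold block now lie flat in the spares bay, side by side. I slid the cover home until it met its stop at about 22 N, and the pictures show no gap at the end wall.
- **Other things on the bench:** they look where they were in the last pictures. That is by eye, and the arm hid most of the tape and gauge in the last top view.

**Flange fit:** the last checks put the new flange within about 0.7 mm of the pad centre.

| Camera | Centre error | Flange angle | Pad angle |
|---|---|---|---|
| Wrist | about 0.5 mm | -10.1° | -9.4° |
| Top | under 1 mm | -9.8° | -10.1° |

- **Checks that disagreed:** the two cameras differ in the sign of the angle error, so its direction is not certain. Just before placing, the side and wrist cameras disagreed by a few millimetres about the offset. I used the side camera for x and mostly the wrist camera for y.
- **Close view from the front:** no step was visible, only a hair-thin lit line of pad along the -y edge, under 1 mm.
- **Last top picture:** it gave the hub position only, because the bolt holes were not picked out in that view.

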